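# Pack the hardness tester's accessories into their case

### The arm

A 7-joint arm with a two-finger parallel gripper is mounted at the origin on the work surface. World frame = base frame: x ahead of the robot, y to its left, z up, the work surface at z = 0. Lengths are in m, angles in rad, forces in N, time in s.
With the tool pointing down it reaches from about 0.4 to 0.9 m from the base axis. Payload 5.5 kg.
Tool frame: the origin (TCP) lies on the centre line of the jaws, within the pads' length; the fingertips stand ctrl.nose_length ahead of it and the grasp point (between the pads) lies 6 mm ahead of it (ctrl.nose_length is the distance from the TCP to the fingertips, in m); z points along the fingers, x is the direction in which the jaws open and shut, and the axes are right-handed (so a half turn about z gives the same grasp; the last joint's range is limited). The gripper opens to 92 mm and grips with 3 to 60 N. Pads are 19 mm wide; open, the fingers measure 130 mm over their backs; the gripper's body (75 mm by 190 mm) begins 47 mm behind the grasp point.
Start: joints at [-1.051, 0.501, -0.427, 1.55, 0.221, 1.138, -0.21], TCP at [0.165, 0.629, 0.252] pointing down, gripper open.
Joint ranges: [-2.88, 2.88], [-0.31, 2.03], [-1.54, 1.56], [0.2, 2.42], [-1.41, 4.55], [0.19, 2.02], [-2.57, 2.57]. Speed limits (rad/s): [2.57, 2.57, 3.14, 3.14, 3.14, 3.14, 3.14].

### API

Orientations are given as a 3x3 rotation matrix whose columns are the frame's x, y, z axes.
In Python, from bench import ctrl gives the robot as it stands. The module is installed in compiled form; this text tells all that it offers.
- The arm moves only by the shell command python3 -m jog 'ROWS'. ROWS is JSON, a list of rows, each an object with "delta_rot": the turn, a rotation vector about the tool's x, y, z in rad, a list of three; "travel": the shift along the tool's x, y, z in cm, a list of three; "grip": the opening, from -1 (shut) to 1 (fully open), so that 0 is half open. In form: [{"delta_rot": [rx, ry, rz], "travel": [tx, ty, tz], "grip": grip}, ...]. A call has 1 to 8 rows; each row is the pose to reach, as a shift and turn from the pose commanded when the call began, along the tool's axes at that moment; what a row does not reach only later rows make up. A row lasts 1/8 s, in which the tool goes at most 62.5 mm and 10.7 degrees, less where a joint would pass 70% of its speed; a pose out of reach is approached as far as the arm can. A call with a gripper value outside its range is refused whole. The fingers move at their own pace and stop on an object; the grip force is fixed at half the most. Time passes only in rows, so rows that repeat a pose let the fingers close. It gives the time, the measured TCP pose, the force and the opening at its end, in the units of the state.
- ctrl.sense(): the state, without advancing time (a new reading comes with each control period).
- ctrl.grab_frame(name): name is "scene" or "top" or "wrist"; returns (picture, depth): 400x640x3 uint8, blue, green, red; 400x640 float32, m along the optical axis (not along the pixel's ray), 0 where there is no reading.
- ctrl.camera_model(name): a dict with "camera_matrix" (3x3 intrinsics, pixels), "camera_from_world" (4x4, takes a point from world to camera coordinates); the wrist camera has in their place "T_tool_cam" (4x4, takes a point from camera to tool coordinates, whose origin is the TCP and whose axes are the tool frame's). Camera axes: x right, y down, z forward; pixel columns grow to the right and rows downward; lengths in m; the calibration is good to about 2 mm. A picture is of the moment at which its call begins: read the wrist's pose just before it. camera_model takes no time and is no camera call.
- ctrl.sign_off(): hands the job in, once; it reports no verdict.
The state is a dict: "clock": time; "joint_pos": joint angles; "qvel": joint speeds; "tau": joint torques, N m; "position": TCP position; "tool_rot": TCP orientation; "force": force on the tool from outside, world axes, zero at the start; "ft_torque": the same for the moment, N m; "opening": opening from 0.0 (shut) to 1.0 (fully open).
Only numpy, scipy, OpenCV 4.12 (cv2) and the standard library are available. Lean on these libraries where they do the work, as an engineer would, in place of code of your own. Each camera call takes 0.05 s, during which the arm holds its last target.

### The job

Pack the two instrument boxes, the brass load weight and the bottle wedged askew in the orange bin into the open blue case, all four upright on its floor so that they just fit; set each down gently, not dropped. Never let the bottle tip over on to its side, and leave the wash bottle, the beaker and the mouse where they are.

Things in the scene. Friction and masses are not known exactly. Their poses are not given: they have to be found in the camera images.
- case: open blue case, fixed, 176 x 122 mm outside (long side along its x), walls 5 mm thick: inside 166 (x) x 112 (y) mm. Origin at the centre of its underside, z up; inner floor 5 mm above it, rim 32 mm above it. A steel latch (looks only) on each end, reaching 99 mm from the centre. The four things fill it with 12 to 16 mm to spare each way.
- bin: small square orange bin, fixed, 80 mm outside, 72 mm inside, floor 4 mm thick, rim 60 mm above its origin at the centre of its underside. Its corners (not its sides) lie along its x and y axes, 57 mm out. The bottle is wedged in it, foot at the +x corner, leaning about 35 degrees over the -x corner. z up.
- bottle_mid (a point): white closed bottle with green band and cap, loose, 140 mm tall: body 50 mm diameter (foot bevelled 4 mm) up to 85 mm, shoulder, neck 24 mm diameter from 101 mm, round cap 30 mm diameter from 108 to 140 mm. About 0.26 kg. This point is on its axis, 70 mm above the foot; z runs along the axis to the cap. It starts leaning in the bin, foot on the bin's floor, held by the bin alone.
- lens_box_mid (a point): black plastic instrument box with grey lid, closed, loose, standing on the bench, 100 (x) x 50 (y) x 80 (z) mm. This point is its centre; z up. About 0.3 kg.
- block_box_mid (a point): brown wooden instrument box with light lid, closed, loose, standing on the bench, 100 (x) x 50 (y) x 72 (z) mm. This point is its centre; z up. About 0.3 kg.
- weight_mid (a point): brass load weight, loose, standing on the bench, 95 mm tall: round base 50 mm diameter (foot bevelled 3 mm) up to 46 mm, tapering to a stem 25 mm diameter from 50 mm to the top. This point is on its axis, 47.5 mm above the foot; z up. About 0.6 kg.
- wash_bottle: clear wash bottle with red collar, loose bystander, 52 mm diameter, 135 mm tall; origin at the centre of its foot.
- beaker: glass beaker, loose bystander, 70 mm diameter, 85 mm tall; origin at the centre of its foot.
- mouse: black computer mouse, loose bystander, 105 (x) x 60 (y) x 34 mm; origin at the centre of its underside.
Not all that is in view belongs to the job. What is shaped like the part that bears weight_mid but purple is not meant.

How it is judged:
At the end, for the whole second after the job is handed in: Both instrument boxes, the weight and the bottle stand inside the case's walls, upright within about 6 degrees, each resting on the case's floor (height within 6 mm), released and at rest (x of lens_box_mid in the frame of case between -0.062 and 0.062 m and y of lens_box_mid in the frame of case between -0.036 and 0.036 m and z of lens_box_mid in the frame of case between 0.039 and 0.051 m and angle between each of lens_box_mid, block_box_mid, weight_mid, bottle_mid's own z axis and vertical below 0.1 rad and linear speed of each of lens_box, block_box, weight, bottle below 0.03 m/s and x of block_box_mid in the frame of case between -0.062 and 0.062 m and y of block_box_mid in the frame of case between -0.036 and 0.036 m and z of block_box_mid in the frame of case between 0.035 and 0.047 m and x of weight_mid in the frame of case between -0.06 and 0.06 m and y of weight_mid in the frame of case between -0.034 and 0.034 m and z of weight_mid in the frame of case between 0.0465 and 0.0585 m and x of bottle_mid in the frame of case between -0.06 and 0.06 m and y of bottle_mid in the frame of case between -0.034 and 0.034 m and z of bottle_mid in the frame of case between 0.069 and 0.081 m); the robot touches nothing.
It fails at once if the bottle is tipped over more than 70 degrees from upright (angle between bottle_mid's own z axis and vertical above 1.22 rad).
It fails at once if a thing is dropped or flung into the case (over 0.65 m/s within 30 mm of its floor) ((x of lens_box_mid in the frame of case between -0.085 and 0.085 m and y of lens_box_mid in the frame of case between -0.059 and 0.059 m and z of lens_box_mid in the frame of case below 0.075 m and linear speed of lens_box above 0.65 m/s) or (x of block_box_mid in the frame of case between -0.085 and 0.085 m and y of block_box_mid in the frame of case between -0.059 and 0.059 m and z of block_box_mid in the frame of case below 0.071 m and linear speed of block_box above 0.65 m/s) or (x of weight_mid in the frame of case between -0.085 and 0.085 m and y of weight_mid in the frame of case between -0.059 and 0.059 m and z of weight_mid in the frame of case below 0.0825 m and linear speed of weight above 0.65 m/s) or (x of bottle_mid in the frame of case between -0.085 and 0.085 m and y of bottle_mid in the frame of case between -0.059 and 0.059 m and z of bottle_mid in the frame of case below 0.105 m and linear speed of bottle above 0.65 m/s)).
It fails at once if a bystander is shifted by more than 30 mm or knocked over (distance of any of wash_bottle, beaker, mouse from where it was at the start of the episode above 0.03 m or angle between any of wash_bottle, beaker, mouse's own z axis and vertical above 0.6 rad).
It also fails if it takes over 72 s, if anything falls off the work surface, if the arm or the gripper's body presses on something with over 40 N, if the wrist force passes 120 N, or if a joint passes its speed limit or range.

## Working session

There is one attempt and no reset: what is moved stays moved. The work goes in short steps, Python scripts to look and compute and a shell command to move; the robot and the scene stay as the last step left them, time stands still between calls to the robot, and variables do not carry over. Pictures are saved under pics/ and viewed, and the job is handed in when it is done.

```bash
ls; mkdir -p pics
python3 - <<'E'
from bench import ctrl
import cv2,numpy as np
print(ctrl.nose_length); s=ctrl.sense(); print(s)
for n in ("scene","top","wrist"):
    p,d=ctrl.grab_frame(n); cv2.imwrite(f"pics/{n}0.png",p); np.save(f"pics/{n}0.npy",d)
    print(n,ctrl.camera_model(n))
E
```

```text
pics
0.025
{'clock': 0.0, 'joint_pos': array([-1.05081151,  0.5018713 , -0.42675325,  1.55143092,  0.22085155,
        1.13827927, -0.21031068]), 'qvel': array([-3.07744817e-04, -7.98672206e-04,  3.89624912e-05,  5.00868507e-04,
        3.87666732e-04, -1.92168424e-04,  1.13849619e-03]), 'tau': array([ 4.16023868e-04, -5.66590190e+01, -5.81598312e+00, -2.79112244e+01,
       -6.85899518e-02,  3.06790264e-02,  1.70940511e-04]), 'position': array([0.16500059, 0.62805133, 0.25066819]), 'tool_rot': array([[ 2.53943830e-01,  9.67218836e-01, -5.03914805e-04],
       [ 9.67217050e-01, -2.53944330e-01, -1.85889851e-03],
       [-1.92592796e-03, -1.53391830e-05, -9.99998145e-01]]), 'force': array([-0.48321384,  0.27582853, -0.4497683 ]), 'ft_torque': array([0.04715715, 0.00900792, 0.03829475]), 'opening': 1.002544295369966}
scene {'camera_matrix': array([[362.97434823,   0.        , 316.1398783 ],
       [  0.        , 362.97434823, 199.34962809],
       [  0.        ,   0.        ,   1.        ]]), 'camera_from_world': array([[ 0.61790146,  0.78594051,  0.02225537, -0.40045346],
       [ 0.4
[... 547 characters left out ...]
 [ 2.13757384e-01,  4.55575337e-03, -9.76876157e-01,
         9.39148815e-01],
       [ 0.00000000e+00,  0.00000000e+00,  0.00000000e+00,
         1.00000000e+00]])}
wrist {'camera_matrix': array([[299.62522382,   0.        , 318.61888848],
       [  0.        , 299.62522382, 198.08350407],
       [  0.        ,   0.        ,   1.        ]]), 'T_tool_cam': array([[ 9.99999036e-01, -1.30194687e-03, -4.82093236e-04,
         1.07469752e-03],
       [ 1.38692750e-03,  9.52464512e-01,  3.04646400e-01,
        -8.25180407e-02],
       [ 6.25432717e-05, -3.04646775e-01,  9.52465400e-01,
        -1.33248774e-01],
       [ 0.00000000e+00,  0.00000000e+00,  0.00000000e+00,
         1.00000000e+00]])}
```

View pics/scene0.png

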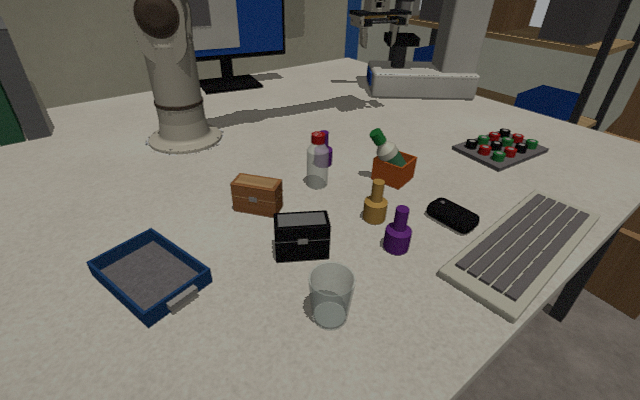

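View pics/top0.png

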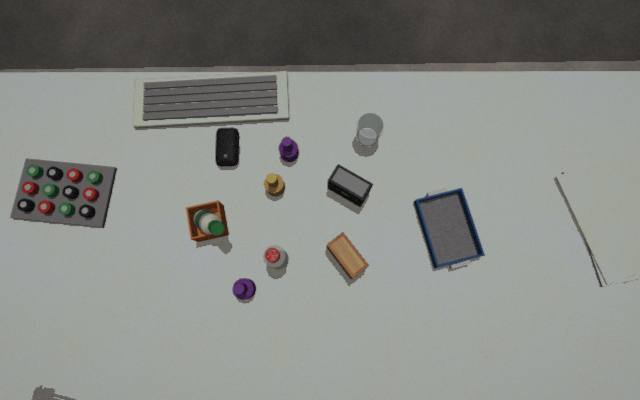

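View pics/wrist0.png

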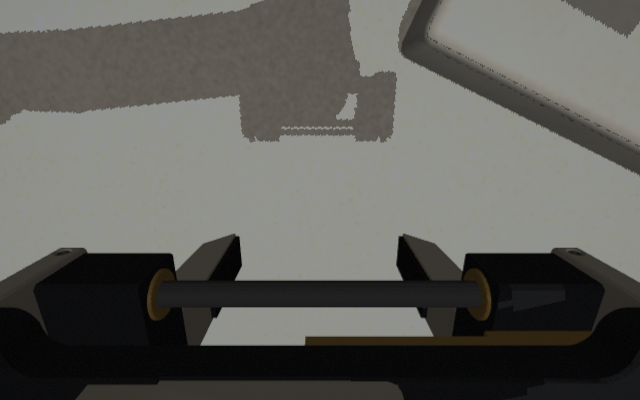

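```bash
cat > h.py <<'E'
import numpy as np,cv2
from bench import ctrl
def world(name,d,pose=None):
    m=ctrl.camera_model(name);K=m["camera_matrix"]
    v,u=np.mgrid[0:400,0:640]
    c=np.stack([(u-K[0,2])/K[0,0]*d,(v-K[1,2])/K[1,1]*d,d,np.ones_like(d)],-1)
    if name=="wrist":
        T=np.eye(4);T[:3,:3]=pose["tool_rot"];T[:3,3]=pose["position"];T=T@m["T_tool_cam"]
    else: T=np.linalg.inv(m["camera_from_world"])
    return (c@T.T)[...,:3]
E
python3 - <<'E'
from h import *
for n in ("top","scene"):
    d=np.load(f"pics/{n}0.npy").astype(float);P=world(n,d); p=cv2.imread(f"pics/{n}0.png")
    np.save(f"pics/P{n}.npy",P)
    m=((P[...,2]>0.012)&(d>0)&(P[...,2]<.3)&(abs(P[...,1])<.6)&(P[...,0]>.2)&(P[...,0]<1)).astype(np.uint8)
    k,l,st,_=cv2.connectedComponentsWithStats(m)
    for i in range(1,k):
        if st[i,4]<60: continue
        q=P[l==i]; col=p[l==i].mean(0).astype(int)
        r=cv2.minAreaRect((q[:,:2]*1000).astype(np.float32))
        print(n,st[i],col,"z",q[:,2].min().round(3),q[:,2].max().round(3),"rect",np.round(r[0]),np.round(r[1]),round(r[2],1))
    zz=P[...,2][(d>0)&(abs(P[...,1])<.4)&(P[...,0]>.3)&(P[...,0]<.8)&(abs(P[...,2])<.02)];print("table",np.median(zz))
p=cv2.imread("pics/top0.png")
cv2.imwrite("pics/c1.png",cv2.resize(p[100:310,170:500],None,fx=2.4,fy=2.4,interpolation=cv2.INTER_CUBIC))
p=cv2.imread("pics/scene0.png")
cv2.imwrite("pics/c2.png",cv2.resize(p[120:330,220:490],None,fx=2.8,fy=2.8,interpolation=cv2.INTER_CUBIC))
E
```

```text
top [ 133   71  156   57 7252] [107 111 111] z 0.012 0.028 rect [880. 348.] [141. 419.] 3.4
top [356 112  28  34 598] [117 120 116] z 0.012 0.087 rect [774. -73.] [68. 68.] 88.2
top [215 128  24  38 852] [33 33 33] z 0.012 0.039 rect [739. 297.] [ 61. 101.] 89.7
top [278 136  20  25 368] [81 42 68] z 0.012 0.098 rect [725. 133.] [44. 49.] 16.2
top [ 327  164   46   42 1057] [72 73 73] z 0.012 0.083 rect [627. -22.] [100.  51.] 58.9
top [264 173  21  23 358] [ 57  97 118] z 0.013 0.097 rect [633. 167.] [45. 48.] 27.5
top [ 414  188   70   81 1018] [83 65 52] z 0.012 0.036 rect [ 526. -270.] [198. 124.] 14.4
top [ 185  200   43   41 1182] [55 76 86] z 0.012 0.137 rect [534. 323.] [97. 96.] 12.7
top [326 232  43  47 965] [ 76 107 138] z 0.013 0.076 rect [453. -13.] [100.  50.] 37.1
top [263 245  25  24 463] [ 89  94 124] z 0.015 0.136 rect [448. 156.] [51. 50.] 2.2
top [232 278  23  22 387] [91 45 76] z 0.013 0.098 rect [376. 235.] [49. 49.] 19.7
table -0.0014840777586597742
scene [ 363  128   55   94 2281] [42 72 92] z 0.012 0.137 rect [568. 251.] [109. 256.] 23.3
scene [ 307  130   26   56 1137] [ 91  89 105] z 0.012 0.136 rect [416. 193.] [ 51. 151.] 43.6
scene [ 230  173  101   86 4228] [37 48 59] z 0.012 0.083 rect [539. -15.] [111. 269.] 86.0
scene [  439   190   161   130 10249] [ 99 106 110] z 0.012 0.027 rect [881. 349.] [139. 421.] 3.4
scene [ 427  198   53   35 1056] [15 15 16] z 0.012 0.038 rect [744. 296.] [101.  57.] 1.0
scene [384 205  29  48 927] [70 28 59] z 0.012 0.097 rect [730. 132.] [49. 45.] 27.0
scene [  86  228  126   96 2830] [66 47 31] z 0.012 0.035 rect [ 527. -268.] [200. 124.] 14.2
scene [ 309  262   47   65 2472] [113 121 119] z 0.012 0.087 rect [775. -72.] [67. 69.] 52.6
table 0.0003056963952206282
```

View pics/c1.png

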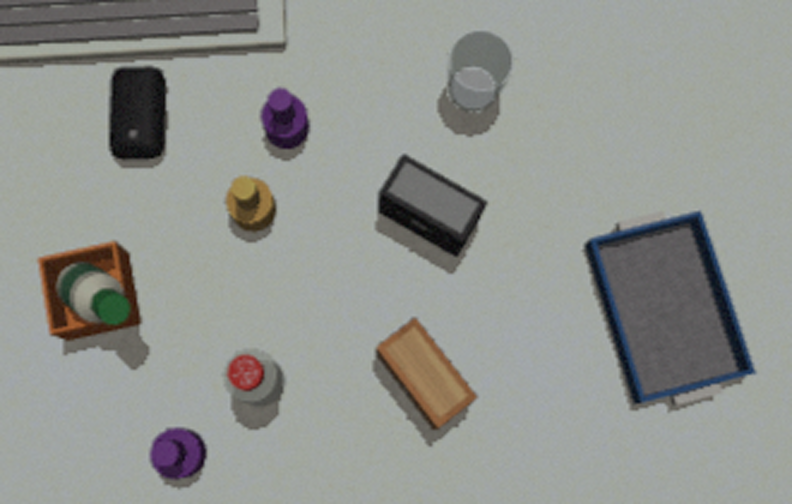

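View pics/c2.png

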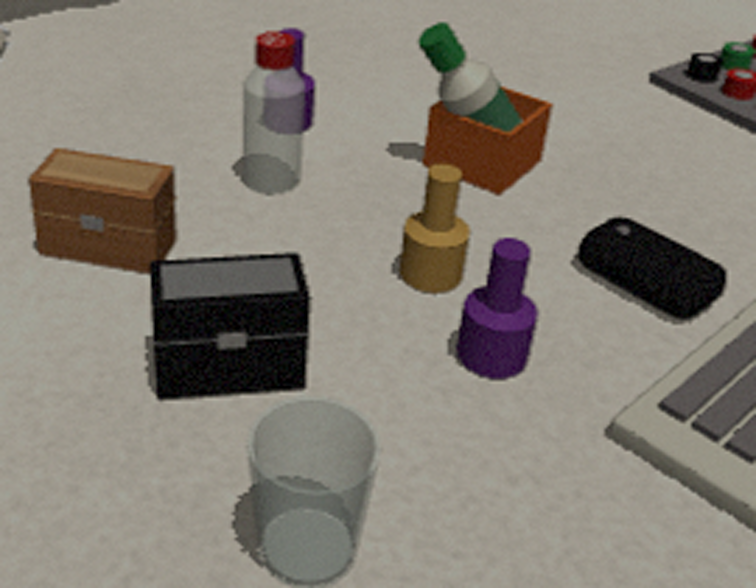

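```bash
cat >> h.py <<'E'
from scipy.spatial.transform import Rotation as Ro
def Rdown(yaw):
    c,s=np.cos(np.radians(yaw)),np.sin(np.radians(yaw))
    return np.array([[c,s,0],[s,-c,0],[0,0,-1.]])
def rows(pos,R,s=None,full=None):
    s=s or ctrl.sense(); R0=np.array(s["tool_rot"]);p0=np.array(s["position"])
    print("travel",np.round(R0.T@(np.array(pos)-p0)*100,2),"rot",np.round(Ro.from_matrix(R0.T@R).as_rotvec(),3), "now",np.round(p0,4),"t",s["clock"])
CC=np.array([.5265,-.269]);CA=np.radians(14.3)
def case(x,y): return CC+np.array([x*np.cos(CA)-y*np.sin(CA),x*np.sin(CA)+y*np.cos(CA)])
E
python3 - <<'E'
from h import *
# case edges: rim points
for n in("top","scene"):
    P=np.load(f"pics/P{n}.npy");q=P[(P[...,2]>.025)&(P[...,2]<.045)&(np.hypot(P[...,0]-.5265,P[...,1]+.269)<.125)]
    l=(q[:,:2]-CC)@np.array([[np.cos(CA),-np.sin(CA)],[np.sin(CA),np.cos(CA)]])
    print(n,len(q),l.min(0),l.max(0),cv2.minAreaRect((q[:,:2]*1000).astype(np.float32)))
    for c,h,nm in (((.627,-.022),.08,"lens"),((.453,-.013),.072,"block")):
        q=P[(abs(P[...,2]-h)<.008)&(np.hypot(P[...,0]-c[0],P[...,1]-c[1])<.07)]
        print(n,nm,cv2.minAreaRect((q[:,:2]*1000).astype(np.float32)),q[:,2].mean())
    q=P[(abs(P[...,2]-.095)<.008)&(np.hypot(P[...,0]-.633,P[...,1]-.167)<.05)];print(n,"stem",cv2.minEnclosingCircle((q[:,:2]*1000).astype(np.float32)),q.mean(0))
rows([.627,-.022,.17],Rdown(148.9))
E
```

```text
top 611 [-0.09965557 -0.06268859] [0.09700992 0.06130117] ((525.3868408203125, -269.9854431152344), (196.6616668701172, 123.98991394042969), 14.30974292755127)
top lens ((627.6075439453125, -21.72295379638672), (99.6744155883789, 50.517173767089844), 58.864933013916016) 0.07841217708854537
top block ((453.3772277832031, -13.276859283447266), (99.70842742919922, 50.23014831542969), 37.12283706665039) 0.0705189113748346
top stem ((634.4594116210938, 168.60194396972656), 12.675139427185059) [0.63419455 0.16775416 0.09308976]
scene 1475 [-0.0976425  -0.06097003] [0.09966392 0.06249101] ((527.2962646484375, -268.0094909667969), (197.29910278320312, 123.45849609375), 14.277983665466309)
scene lens ((628.983154296875, -20.566707611083984), (99.46772766113281, 52.626708984375), 58.39853286743164) 0.07950443164526341
scene block ((455.1072998046875, -12.41689682006836), (99.60266876220703, 51.827823638916016), 37.35760498046875) 0.07102318628180349
scene stem ((635.9950561523438, 169.13926696777344), 13.930256843566895) [0.63762141 0.16653593 0.09344592]
travel [-51.15  61.2    8.16] rot [-1.000e-03  1.000e-03 -1.285e+00] now [0.165  0.6282 0.2509] t 0.15
```

```bash
python3 -m jog '[{"delta_rot":[0,0,-1.285],"travel":[-51.1,61.3,4],"grip":1},{"delta_rot":[0,0,-1.285],"travel":[-51.1,61.3,4],"grip":1},{"delta_rot":[0,0,-1.285],"travel":[-51.1,61.3,4],"grip":1},{"delta_rot":[0,0,-1.285],"travel":[-51.1,61.3,4],"grip":1},{"delta_rot":[0,0,-1.285],"travel":[-51.1,61.3,4],"grip":1},{"delta_rot":[0,0,-1.285],"travel":[-51.1,61.3,4],"grip":1},{"delta_rot":[0,0,-1.285],"travel":[-51.1,61.3,4],"grip":1},{"delta_rot":[0,0,-1.285],"travel":[-51.1,61.3,4],"grip":1}]'
python3 -c "
from h import *
rows([.6282,-.0212,.17],Rdown(148.8))"
```

```text
clock: 1.15
position: [0.4396, 0.2452, 0.2282]
tool_rot: [[-0.859, 0.513, 0.0], [0.513, 0.859, 0.001], [-0.0, 0.001, -1.0]]
force: [-0.3, 1.0, 0.2]
opening: 0.997
travel [-29.85 -13.21   5.82] rot [0.001 0.    0.006] now [0.4396 0.2452 0.2282] t 1.15
```

```bash
python3 -m jog '[{"delta_rot":[0,0,0.006],"travel":[-29.8,-13.2,5.8],"grip":1},{"delta_rot":[0,0,0.006],"travel":[-29.8,-13.2,5.8],"grip":1},{"delta_rot":[0,0,0.006],"travel":[-29.8,-13.2,5.8],"grip":1},{"delta_rot":[0,0,0.006],"travel":[-29.8,-13.2,5.8],"grip":1},{"delta_rot":[0,0,0.006],"travel":[-29.8,-13.2,5.8],"grip":1},{"delta_rot":[0,0,0.006],"travel":[-29.8,-13.2,5.8],"grip":1},{"delta_rot":[0,0,0.006],"travel":[-29.8,-13.2,5.8],"grip":1}]'
python3 -c "
from h import *
s=ctrl.sense();p,d=ctrl.grab_frame('wrist');cv2.imwrite('pics/w1.png',p)
P=world('wrist',d.astype(float),s)
q=P[(abs(P[...,2]-.08)<.006)&(d>0)&(np.hypot(P[...,0]-.628,P[...,1]+.021)<.075)]
print(cv2.minAreaRect((q[:,:2]*1000).astype(np.float32)),q[:,2].mean())
rows([.6282,-.0212,.066],Rdown(148.8))"
```

```text
clock: 2.02
position: [0.6257, -0.0218, 0.1692]
tool_rot: [[-0.852, 0.524, -0.002], [0.524, 0.852, 0.0], [0.001, -0.001, -1.0]]
force: [-0.3, 0.7, 0.1]
opening: 0.996
((629.0585327148438, -20.206607818603516), (99.96259307861328, 50.22103500366211), 59.047306060791016) 0.08044866005313686
travel [-3.600e-01 -1.000e-02  1.038e+01] rot [ 0.    -0.002 -0.004] now [ 0.6253 -0.0194  0.1698] t 2.075
```

View pics/w1.png

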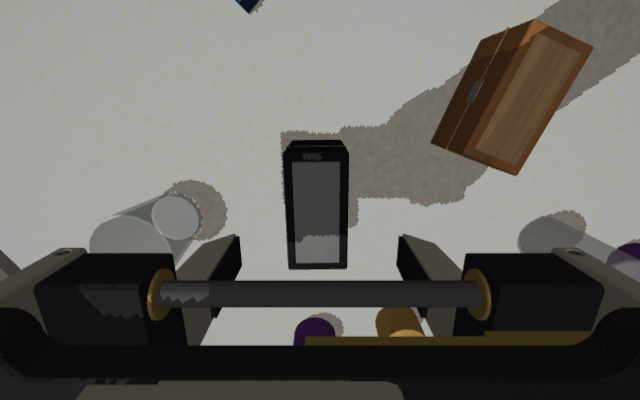

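```bash
python3 -m jog '[{"delta_rot":[0,0,0],"travel":[-0.3,0,5],"grip":1},{"delta_rot":[0,0,0],"travel":[-0.3,0,9],"grip":1},{"delta_rot":[0,0,0],"travel":[-0.3,0,10.4],"grip":1},{"delta_rot":[0,0,0],"travel":[-0.3,0,10.4],"grip":1},{"delta_rot":[0,0,0],"travel":[-0.3,0,10.4],"grip":-1},{"delta_rot":[0,0,0],"travel":[-0.3,0,10.4],"grip":-1},{"delta_rot":[0,0,0],"travel":[-0.3,0,10.4],"grip":-1},{"delta_rot":[0,0,0],"travel":[-0.3,0,10.4],"grip":-1}]'
python3 -c "
from h import *
rows([*case(.055,0),.16],Rdown(194.3))"
```

```text
clock: 3.08
position: [0.6288, -0.0223, 0.0667]
tool_rot: [[-0.853, 0.522, 0.001], [0.522, 0.853, -0.0], [-0.001, 0.0, -1.0]]
force: [0.1, -0.6, -0.6]
opening: 0.62
travel [ -7.99 -22.44  -9.33] rot [ 0.     0.001 -0.798] now [ 0.6288 -0.0223  0.0667] t 3.075
```

```bash
python3 -m jog '[{"delta_rot":[0,0,0],"travel":[0,0,0],"grip":-1},{"delta_rot":[0,0,0],"travel":[0,0,0],"grip":-1},{"delta_rot":[0,0,0],"travel":[0,0,-2],"grip":-1},{"delta_rot":[0,0,0],"travel":[0,0,-6],"grip":-1},{"delta_rot":[0,0,-0.2],"travel":[-1,-2,-10],"grip":-1},{"delta_rot":[0,0,-0.4],"travel":[-3,-7,-11],"grip":-1},{"delta_rot":[0,0,-0.6],"travel":[-5,-12.5,-11],"grip":-1},{"delta_rot":[0,0,-0.8],"travel":[-7,-18,-11],"grip":-1}]'
python3 -c "
from h import *
rows([*case(.055,0),.16],Rdown(194.3))"
```

```text
clock: 4.08
position: [0.5906, -0.1085, 0.1459]
tool_rot: [[-0.996, -0.009, -0.087], [-0.008, 1.0, -0.011], [0.087, -0.01, -0.996]]
force: [-0.9, 4.7, -8.0]
opening: 0.54
travel [  1.32 -14.7   -1.14] rot [ 0.    -0.088 -0.241] now [ 0.5906 -0.1085  0.1459] t 4.075
```

```bash
python3 -m jog '[{"delta_rot":[0,-0.088,-0.24],"travel":[1.3,-14.7,-1.1],"grip":-1},{"delta_rot":[0,-0.088,-0.24],"travel":[1.3,-14.7,-1.1],"grip":-1},{"delta_rot":[0,-0.088,-0.24],"travel":[1.3,-14.7,-1.1],"grip":-1},{"delta_rot":[0,-0.088,-0.24],"travel":[1.3,-14.7,-1.1],"grip":-1},{"delta_rot":[0,-0.088,-0.24],"travel":[1.3,-14.7,-1.1],"grip":-1}]'
python3 -c "
from h import *
rows([*case(.055,0),.072],Rdown(194.3))"
```

```text
clock: 4.7
position: [0.5489, -0.1439, 0.1099]
tool_rot: [[-0.985, -0.171, 0.026], [-0.172, 0.983, -0.057], [-0.016, -0.061, -0.998]]
force: [-0.8, -0.7, -2.3]
opening: 0.543
travel [ -1.06 -11.26   4.51] rot [-0.062  0.014 -0.077] now [ 0.5489 -0.1439  0.1099] t 4.7
```

```bash
python3 -m jog '[{"delta_rot":[0,0,0],"travel":[0,0,0],"grip":-1}]'; python3 -c "
from h import *
s=ctrl.sense();print(s['joint_pos'].round(3),s['qvel'].round(3))
rows([*case(.055,0),.16],Rdown(194.3))"
```

```text
clock: 4.82
position: [0.5487, -0.1436, 0.1096]
tool_rot: [[-0.985, -0.171, 0.026], [-0.172, 0.983, -0.057], [-0.016, -0.06, -0.998]]
force: [-0.0, 0.6, -2.9]
opening: 0.536
[ 1.121  1.21  -1.535  1.886  1.296  1.448  2.572] [ 0.002  0.009 -0.     0.003  0.003 -0.004 -0.   ]
travel [ -1.22 -11.83  -4.32] rot [-0.061  0.014 -0.077] now [ 0.5487 -0.1436  0.1096] t 4.825
```

```bash
python3 -c "
from h import *
rows([.57,-.15,.19],Rdown(120))
rows([.57,-.15,.19],Rdown(150))"
```

```text
travel [-2.12 -1.48 -7.93] rot [-0.043  0.051  1.22 ] now [ 0.5487 -0.1436  0.1096] t 4.825
travel [-2.12 -1.48 -7.93] rot [-0.052  0.036  0.696] now [ 0.5487 -0.1436  0.1096] t 4.825
```

```bash
python3 -m jog '[{"delta_rot":[-0.01,0.0,0.17],"travel":[-0.5,-0.4,-3],"grip":-1},{"delta_rot":[-0.02,0.02,0.34],"travel":[-1.1,-0.8,-6],"grip":-1},{"delta_rot":[-0.04,0.03,0.52],"travel":[-2.1,-1.5,-7.9],"grip":-1},{"delta_rot":[-0.043,0.051,1.22],"travel":[-2.1,-1.5,-7.9],"grip":-1},{"delta_rot":[-0.043,0.051,1.22],"travel":[-2.1,-1.5,-7.9],"grip":-1},{"delta_rot":[-0.043,0.051,1.22],"travel":[-2.1,-1.5,-7.9],"grip":-1},{"delta_rot":[-0.043,0.051,1.22],"travel":[-2.1,-1.5,-7.9],"grip":-1},{"delta_rot":[-0.043,0.051,1.22],"travel":[-2.1,-1.5,-7.9],"grip":-1}]'
python3 -c "
from h import *
s=ctrl.sense();print(s['joint_pos'].round(3),s['qvel'].round(3))
rows([*case(.055,0),.16],Rdown(14.3))"
```

```text
clock: 5.82
position: [0.5695, -0.15, 0.1893]
tool_rot: [[-0.501, 0.865, -0.0], [0.865, 0.501, 0.0], [0.0, -0.0, -1.0]]
force: [0.1, -0.1, -3.0]
opening: 0.543
[ 1.109  0.968 -1.444  1.749  0.987  1.366  1.558] [ 0.006  0.017 -0.004  0.002  0.011  0.009  0.059]
travel [-9.64 -4.39  2.93] rot [-1.000e-03  0.000e+00  1.846e+00] now [ 0.5695 -0.15    0.1893] t 5.825
```

```bash
python3 -m jog '[{"delta_rot":[0,0,1.846],"travel":[-3,-1.5,0],"grip":-1},{"delta_rot":[0,0,1.846],"travel":[-6,-3,0],"grip":-1},{"delta_rot":[0,0,1.846],"travel":[-9.6,-4.4,0],"grip":-1},{"delta_rot":[0,0,1.846],"travel":[-9.6,-4.4,0],"grip":-1},{"delta_rot":[0,0,1.846],"travel":[-9.6,-4.4,0],"grip":-1},{"delta_rot":[0,0,1.846],"travel":[-9.6,-4.4,0],"grip":-1},{"delta_rot":[0,0,1.846],"travel":[-9.6,-4.4,0],"grip":-1},{"delta_rot":[0,0,1.846],"travel":[-9.6,-4.4,0],"grip":-1}]'
python3 -m jog '[{"delta_rot":[0,0,0.4],"travel":[0,0,0],"grip":-1},{"delta_rot":[0,0,0.4],"travel":[0,0,0],"grip":-1},{"delta_rot":[0,0,0.4],"travel":[0,0,0],"grip":-1}]'
python3 -c "
from h import *
s=ctrl.sense();print(s['joint_pos'].round(3),s['qvel'].round(3))
p,d=ctrl.grab_frame('wrist');cv2.imwrite('pics/w2.png',p)
P=world('wrist',d.astype(float),s);np.save('pics/Pw2.npy',P)
p,d=ctrl.grab_frame('top');cv2.imwrite('pics/t2.png',cv2.resize(p[150:310,350:550],None,fx=3,fy=3))
rows([*case(.055,0),.072],Rdown(14.3))"
```

```text
clock: 6.82
position: [0.579, -0.2549, 0.1883]
tool_rot: [[0.83, 0.558, -0.002], [0.558, -0.83, 0.002], [-0.0, -0.002, -1.0]]
force: [-0.1, 0.0, -3.5]
opening: 0.541
clock: 7.2
position: [0.5791, -0.255, 0.1885]
tool_rot: [[0.981, 0.196, -0.002], [0.196, -0.981, 0.001], [-0.001, -0.001, -1.0]]
force: [-0.3, -0.1, -2.7]
opening: 0.545
[ 1.096  0.779 -1.101  1.638  0.737  1.199  0.022] [-0.008 -0.011  0.03  -0.    -0.021 -0.012 -0.122]
travel [ 0.11  0.05 11.61] rot [-0.002  0.002 -0.051] now [ 0.5789 -0.2553  0.1881] t 7.3
```

View pics/w2.png

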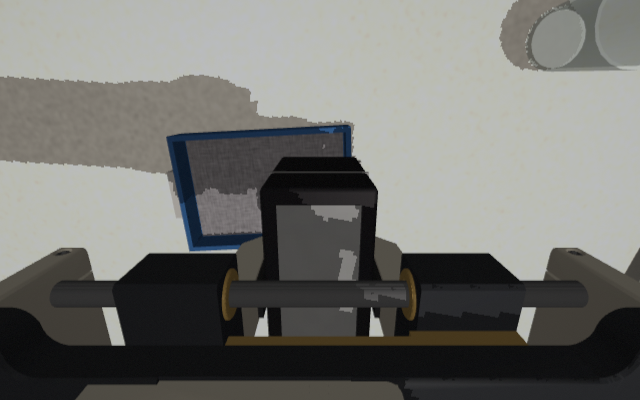

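View pics/t2.png

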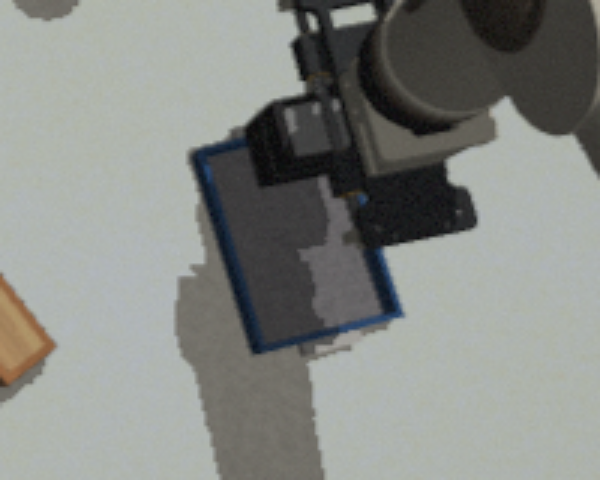

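```bash
python3 -c "
from h import *
P=np.load('pics/Pw2.npy');M=np.array([[np.cos(CA),-np.sin(CA)],[np.sin(CA),np.cos(CA)]])
q=P[(P[...,2]>.027)&(P[...,2]<.04)&(np.hypot(P[...,0]-.5265,P[...,1]+.269)<.13)];l=(q[:,:2]-CC)@M
print(len(l),np.percentile(l[:,0],[0,1,99,100]),np.percentile(l[:,1],[0,1,99,100]), q[:,2].max())
m=l[:,1]>.05; print('ywall',np.polyfit(l[m,0],l[m,1],1), 'xwall outer', np.percentile(l[(l[:,1]<.04)&(l[:,1]>0),0],[1,5,50]))
q=P[(P[...,2]>.195)&(P[...,2]<.207)&(np.hypot(P[...,0]-.58,P[...,1]+.25)<.08)];l=(q[:,:2]-CC)@M
print(len(l),l.min(0),l.max(0),np.median(q[:,2]))
"
```

```text
2314 [-0.08877356 -0.08793801  0.08724968  0.0877462 ] [-0.06121218 -0.06038556  0.06106797  0.06121367] 0.03449512867103788
ywall [0.00104068 0.05827321] xwall outer [-0.08837156 -0.08771358 -0.08380675]
14674 [ 0.01704528 -0.02690367] [0.09389682 0.05168276] 0.20267055251578722
```

```bash
python3 -m jog '[{"delta_rot":[0,0,-0.055],"travel":[0.1,0.15,4],"grip":-1},{"delta_rot":[0,0,-0.055],"travel":[0.1,0.15,7.5],"grip":-1},{"delta_rot":[0,0,-0.055],"travel":[0.1,0.15,9.5],"grip":-1},{"delta_rot":[0,0,-0.055],"travel":[0.1,0.15,10],"grip":-1},{"delta_rot":[0,0,-0.055],"travel":[0.1,0.15,10],"grip":-1}]'
python3 -c "
from h import *
rows([*case(.055,-0.001),.072],Rdown(14.3))"
```

```text
clock: 7.92
position: [0.5803, -0.2568, 0.0885]
tool_rot: [[0.969, 0.247, -0.001], [0.247, -0.969, 0.002], [-0.001, -0.002, -1.0]]
force: [0.6, 1.0, -1.6]
opening: 0.541
travel [-0.01 -0.04  1.65] rot [-0.002  0.001 -0.   ] now [ 0.5803 -0.2568  0.0885] t 7.925
```

```bash
python3 -m jog '[{"delta_rot":[0,0,0],"travel":[0,0,0.8],"grip":-1},{"delta_rot":[0,0,0],"travel":[0,0,1.4],"grip":-1},{"delta_rot":[0,0,0],"travel":[0,0,1.65],"grip":-1},{"delta_rot":[0,0,0],"travel":[0,0,1.65],"grip":-1}]'
python3 -c "
from h import *
rows([*case(.055,-0.001),.072],Rdown(14.3))"
```

```text
clock: 8.43
position: [0.5797, -0.2569, 0.0714]
tool_rot: [[0.969, 0.246, -0.002], [0.246, -0.969, 0.002], [-0.002, -0.002, -1.0]]
force: [-0.3, -0.1, -2.6]
opening: 0.542
travel [ 0.05 -0.04 -0.06] rot [-0.002  0.002 -0.001] now [ 0.5797 -0.2569  0.0714] t 8.425
```

```bash
python3 -m jog '[{"delta_rot":[0,0,0],"travel":[0,0,0],"grip":1},{"delta_rot":[0,0,0],"travel":[0,0,0],"grip":1},{"delta_rot":[0,0,0],"travel":[0,0,0],"grip":1},{"delta_rot":[0,0,0],"travel":[0,0,-1.5],"grip":1},{"delta_rot":[0,0,0],"travel":[0,0,-6],"grip":1},{"delta_rot":[0,0,0],"travel":[0,0,-9],"grip":1},{"delta_rot":[0,0,0],"travel":[0,0,-10],"grip":1}]'
python3 -c "
from h import *
rows([.4545,-.0125,.15],Rdown(-52.9))"
```

```text
clock: 9.3
position: [0.5812, -0.2571, 0.1743]
tool_rot: [[0.969, 0.246, 0.001], [0.246, -0.969, 0.0], [0.001, 0.0, -1.0]]
force: [0.1, -0.7, 0.0]
opening: 0.998
travel [ -6.27 -26.83   2.42] rot [-1.000e-03 -1.000e-03  1.172e+00] now [ 0.5812 -0.2571  0.1743] t 9.3
```

```bash
python3 -m jog '[{"delta_rot":[0,0,1.172],"travel":[-6.2,-26.8,0.5],"grip":1},{"delta_rot":[0,0,1.172],"travel":[-6.2,-26.8,0.5],"grip":1},{"delta_rot":[0,0,1.172],"travel":[-6.2,-26.8,2.4],"grip":1},{"delta_rot":[0,0,1.172],"travel":[-6.2,-26.8,2.4],"grip":1},{"delta_rot":[0,0,1.172],"travel":[-6.2,-26.8,2.4],"grip":1},{"delta_rot":[0,0,1.172],"travel":[-6.2,-26.8,2.4],"grip":1},{"delta_rot":[0,0,1.172],"travel":[-6.2,-26.8,2.4],"grip":1},{"delta_rot":[0,0,1.172],"travel":[-6.2,-26.8,2.4],"grip":1}]'
python3 -c "
from h import *
s=ctrl.sense();print(s['joint_pos'].round(2))
p,d=ctrl.grab_frame('top');cv2.imwrite('pics/t3.png',cv2.resize(p[150:310,350:550],None,fx=3,fy=3))
P=world('top',d.astype(float));M=np.array([[np.cos(CA),-np.sin(CA)],[np.sin(CA),np.cos(CA)]])
q=P[(abs(P[...,2]-.084)<.01)&(np.hypot(P[...,0]-.58,P[...,1]+.256)<.08)];l=(q[:,:2]-CC)@M
print(cv2.minAreaRect((l*1000).astype(np.float32)),q[:,2].mean())
s=ctrl.sense();p,d=ctrl.grab_frame('wrist');cv2.imwrite('pics/w3.png',p)
P=world('wrist',d.astype(float),s)
q=P[(abs(P[...,2]-.072)<.006)&(d>0)&(np.hypot(P[...,0]-.4545,P[...,1]+.0125)<.075)]
print(cv2.minAreaRect((q[:,:2]*1000).astype(np.float32)),q[:,2].mean())
rows([.4545,-.0125,.064],Rdown(-52.9))"
```

```text
clock: 10.3
position: [0.4534, -0.0125, 0.1478]
tool_rot: [[0.604, -0.797, -0.003], [-0.797, -0.604, 0.001], [-0.003, 0.001, -1.0]]
force: [0.1, 0.6, -0.5]
opening: 0.998
[ 0.78  0.44 -0.96  2.1   0.48  0.84 -1.39]
((53.60962677001953, -2.5112991333007812), (100.27446746826172, 50.009220123291016), 89.718505859375) 0.08352349011647454
((453.6634521484375, -11.721046447753906), (100.29273986816406, 50.067230224609375), 37.23078536987305) 0.07239942828444612
travel [ 0.08 -0.09  8.38] rot [0.001 0.003 0.001] now [ 0.4536 -0.0125  0.1478] t 10.4
```

View pics/t3.png

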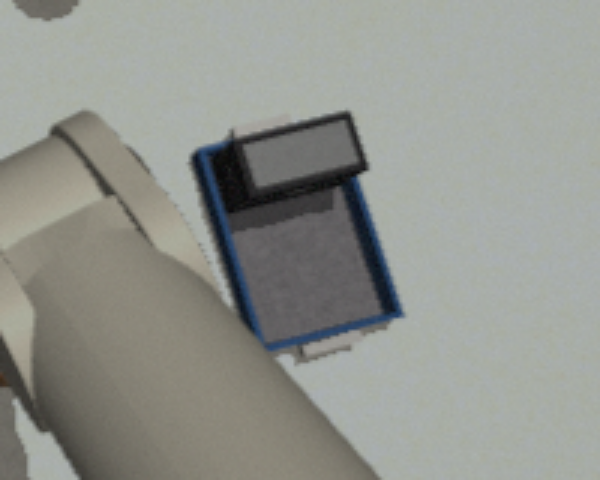

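View pics/w3.png

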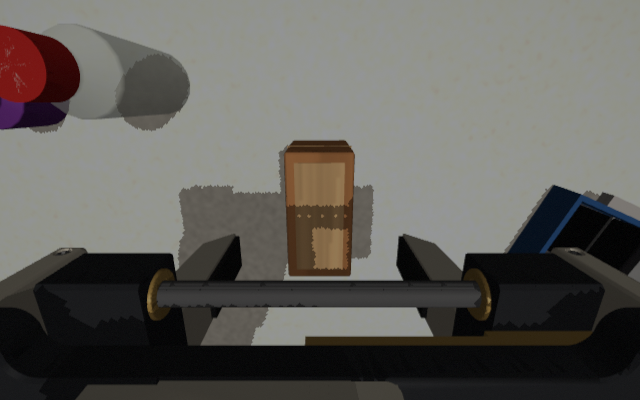

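```bash
python3 -m jog '[{"delta_rot":[0,0,0],"travel":[0,-0.05,4.5],"grip":1},{"delta_rot":[0,0,0],"travel":[0,-0.05,7.5],"grip":1},{"delta_rot":[0,0,0],"travel":[0,-0.05,8.4],"grip":0.6},{"delta_rot":[0,0,0],"travel":[0,-0.05,8.4],"grip":-1},{"delta_rot":[0,0,0],"travel":[0,-0.05,8.4],"grip":-1},{"delta_rot":[0,0,0],"travel":[0,-0.05,8.4],"grip":-1},{"delta_rot":[0,0,0],"travel":[0,-0.05,8.4],"grip":-1},{"delta_rot":[0,0,0],"travel":[0,-0.05,8.4],"grip":-1}]'
python3 -c "
from h import *
rows([.4537,-.0120,.19],Rdown(-52.9))
rows([*case(-.031,-0.028),.19],Rdown(-75.7))"
```

```text
clock: 11.4
position: [0.4546, -0.0122, 0.0647]
tool_rot: [[0.603, -0.798, -0.001], [-0.798, -0.603, 0.001], [-0.002, 0.0, -1.0]]
force: [-1.8, 0.5, 6.8]
opening: 0.546
travel [ -0.09   0.06 -12.53] rot [ 0.     0.002 -0.001] now [ 0.4546 -0.0122  0.0647] t 11.4
travel [ 26.19  13.68 -12.57] rot [0.    0.001 0.397] now [ 0.4546 -0.0122  0.0647] t 11.4
```

```bash
python3 -m jog '[{"delta_rot":[0,0,0],"travel":[0,0,-4],"grip":-1},{"delta_rot":[0,0,0],"travel":[0,0,-9],"grip":-1},{"delta_rot":[0,0,0.1],"travel":[3,2,-12.5],"grip":-1},{"delta_rot":[0,0,0.2],"travel":[8,4.5,-12.5],"grip":-1},{"delta_rot":[0,0,0.3],"travel":[13,7,-12.5],"grip":-1},{"delta_rot":[0,0,0.397],"travel":[18,9.5,-12.5],"grip":-1},{"delta_rot":[0,0,0.397],"travel":[23,12,-12.5],"grip":-1},{"delta_rot":[0,0,0.397],"travel":[26.2,13.7,-12.5],"grip":-1}]'
python3 -m jog '[{"delta_rot":[0,0,0],"travel":[0,0,0],"grip":-1}]'
python3 -c "
from h import *
rows([*case(-.031,-0.028),.0695],Rdown(-75.7))
s=ctrl.sense();print(s['joint_pos'].round(2))
p,d=ctrl.grab_frame('wrist');cv2.imwrite('pics/w4.png',p)
P=world('wrist',d.astype(float),s);M=np.array([[np.cos(CA),-np.sin(CA)],[np.sin(CA),np.cos(CA)]])
q=P[(abs(P[...,2]-s['position'][2]-.008)<.006)&(d>0)&(np.hypot(P[...,0]-.504,P[...,1]+.304)<.08)];l=(q[:,:2]-CC)@M
print(l.min(0),l.max(0))
q=P[(abs(P[...,2]-.085)<.006)&(d>0)&(np.hypot(P[...,0]-.58,P[...,1]+.256)<.08)];l=(q[:,:2]-CC)@M
print(l.min(0),l.max(0))
"
```

```text
clock: 12.4
position: [0.502, -0.3073, 0.1875]
tool_rot: [[0.244, -0.97, -0.004], [-0.97, -0.244, 0.002], [-0.002, 0.003, -1.0]]
force: [0.5, 0.3, -2.9]
opening: 0.541
clock: 12.52
position: [0.5016, -0.3081, 0.1872]
tool_rot: [[0.241, -0.97, -0.004], [-0.97, -0.241, 0.002], [-0.002, 0.003, -1.0]]
force: [-0.1, 1.6, -3.2]
opening: 0.543
travel [-0.35 -0.31 11.77] rot [ 0.003  0.002 -0.006] now [ 0.5016 -0.3081  0.1872] t 12.525
[ 1.1   0.56 -0.79  1.76  0.46  1.03 -1.19]
[-0.06668776 -0.07066445] [0.01597941 0.00888312]
[ 0.02969107 -0.05175165] [0.07983028 0.0482457 ]
```

View pics/w4.png

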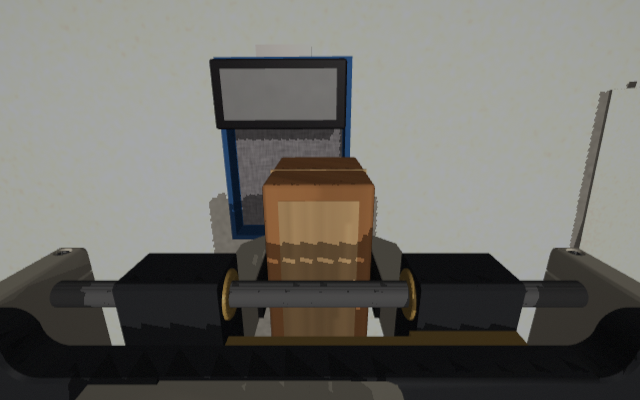

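```bash
python3 -m jog '[{"delta_rot":[0.003,0.002,-0.006],"travel":[-0.35,-0.4,4],"grip":-1},{"delta_rot":[0.003,0.002,-0.006],"travel":[-0.35,-0.4,7.5],"grip":-1},{"delta_rot":[0.003,0.002,-0.006],"travel":[-0.35,-0.4,9.5],"grip":-1},{"delta_rot":[0.003,0.002,-0.006],"travel":[-0.35,-0.4,10],"grip":-1},{"delta_rot":[0.003,0.002,-0.006],"travel":[-0.35,-0.4,10],"grip":-1}]'
python3 -c "
from h import *
rows([*case(-.030,-0.028),.0695],Rdown(-75.7))"
```

```text
clock: 13.2
position: [0.5063, -0.2991, 0.089]
tool_rot: [[0.254, -0.967, 0.002], [-0.967, -0.254, 0.0], [0.0, -0.002, -1.0]]
force: [0.0, -0.0, -2.2]
opening: 0.542
travel [0.38 0.31 1.95] rot [-0.002  0.     0.007] now [ 0.5063 -0.2991  0.089 ] t 13.2
```

```bash
python3 -m jog '[{"delta_rot":[0,0,0.004],"travel":[0.35,0.3,0.3],"grip":-1},{"delta_rot":[0,0,0.004],"travel":[0.35,0.3,0.8],"grip":-1},{"delta_rot":[0,0,0.004],"travel":[0.35,0.3,1.2],"grip":-1},{"delta_rot":[0,0,0.004],"travel":[0.35,0.3,1.2],"grip":-1}]'
python3 -c "
from h import *
rows([*case(-.030,-0.028),.0695],Rdown(-75.7))"
```

```text
clock: 13.7
position: [0.5034, -0.3033, 0.076]
tool_rot: [[0.249, -0.968, 0.001], [-0.968, -0.249, 0.001], [-0.001, -0.001, -1.0]]
force: [-0.3, 0.4, -2.6]
opening: 0.544
travel [ 0.04 -0.08  0.65] rot [-0.001  0.001  0.002] now [ 0.5034 -0.3033  0.076 ] t 13.7
```

```bash
python3 -m jog '[{"delta_rot":[0,0,0],"travel":[0,-0.1,0.4],"grip":-1},{"delta_rot":[0,0,0],"travel":[0,-0.1,0.65],"grip":-1},{"delta_rot":[0,0,0],"travel":[0,-0.1,0.65],"grip":-1},{"delta_rot":[0,0,0],"travel":[0,-0.1,0.65],"grip":1},{"delta_rot":[0,0,0],"travel":[0,-0.1,0.65],"grip":1},{"delta_rot":[0,0,0],"travel":[0,-0.1,0.65],"grip":1},{"delta_rot":[0,0,0],"travel":[0,-0.1,-3],"grip":1},{"delta_rot":[0,0,0],"travel":[0,-0.1,-8.5],"grip":1}]'
python3 -c "
from h import *
rows([.6352,.1688,.18],Rdown(14.3))
rows([.6352,.1688,.18],Rdown(-75.7))"
```

```text
clock: 14.7
position: [0.5033, -0.3028, 0.1608]
tool_rot: [[0.249, -0.968, -0.002], [-0.968, -0.249, 0.003], [-0.003, 0.001, -1.0]]
force: [0.4, -0.7, 1.7]
opening: 0.991
travel [-42.38 -24.53  -1.8 ] rot [-0.002  0.004 -1.568] now [ 0.5033 -0.3028  0.1608] t 14.7
travel [-42.38 -24.53  -1.8 ] rot [0.001 0.003 0.002] now [ 0.5033 -0.3028  0.1608] t 14.7
```

```bash
python3 -m jog '[{"delta_rot":[0,0,-1.568],"travel":[-42.4,-24.5,-3],"grip":1},{"delta_rot":[0,0,-1.568],"travel":[-42.4,-24.5,-3],"grip":1},{"delta_rot":[0,0,-1.568],"travel":[-42.4,-24.5,-3],"grip":1},{"delta_rot":[0,0,-1.568],"travel":[-42.4,-24.5,-3],"grip":1},{"delta_rot":[0,0,-1.568],"travel":[-42.4,-24.5,-3],"grip":1},{"delta_rot":[0,0,-1.568],"travel":[-42.4,-24.5,-3],"grip":1},{"delta_rot":[0,0,-1.568],"travel":[-42.4,-24.5,-3],"grip":1},{"delta_rot":[0,0,-1.568],"travel":[-42.4,-24.5,-3],"grip":1}]'
python3 -m jog '[{"delta_rot":[0,0,0],"travel":[0,0,0],"grip":0.4}]'
python3 -c "
from h import *
s=ctrl.sense();print(s['joint_pos'].round(2),s['qvel'].round(2))
p,d=ctrl.grab_frame('wrist');cv2.imwrite('pics/w5.png',p)
P=world('wrist',d.astype(float),s)
q=P[(abs(P[...,2]-.095)<.006)&(d>0)&(np.hypot(P[...,0]-.635,P[...,1]-.169)<.04)]
print(cv2.minEnclosingCircle((q[:,:2]*1000).astype(np.float32)),q[:,2].mean())
rows([.6352,.1688,.08],Rdown(14.3))
p,d=ctrl.grab_frame('top');cv2.imwrite('pics/t5.png',cv2.resize(p[150:310,350:550],None,fx=3,fy=3))
P=world('top',d.astype(float));M=np.array([[np.cos(CA),-np.sin(CA)],[np.sin(CA),np.cos(CA)]])
q=P[(abs(P[...,2]-.076)<.005)&(np.hypot(P[...,0]-.503,P[...,1]+.304)<.065)];l=(q[:,:2]-CC)@M
print(cv2.minAreaRect((l*1000).astype(np.float32)),q[:,2].mean())
"
```

```text
clock: 15.7
position: [0.6365, 0.1709, 0.1922]
tool_rot: [[0.982, 0.187, 0.002], [0.187, -0.982, 0.001], [0.002, -0.001, -1.0]]
force: [0.5, 0.5, 0.5]
opening: 0.999
clock: 15.82
position: [0.6352, 0.1753, 0.1925]
tool_rot: [[0.982, 0.189, 0.001], [0.189, -0.982, 0.006], [0.002, -0.005, -1.0]]
force: [-0.2, -0.1, 0.6]
opening: 0.935
[ 0.38  0.81 -1.09  1.57  0.74  1.23 -0.65] [ 0.07 -0.02  0.06  0.03  0.01  0.01 -0.04]
((634.905029296875, 170.04925537109375), 12.582820892333984) 0.0950961326610231
travel [-0.09  0.29 11.18] rot [-0.002 -0.001 -0.065] now [0.6355 0.1716 0.1919] t 15.875
((22.32084846496582, -49.383262634277344), (15.587047576904297, 3.231027126312256), 8.43808364868164) 0.07675862811741434
```

View pics/w5.png

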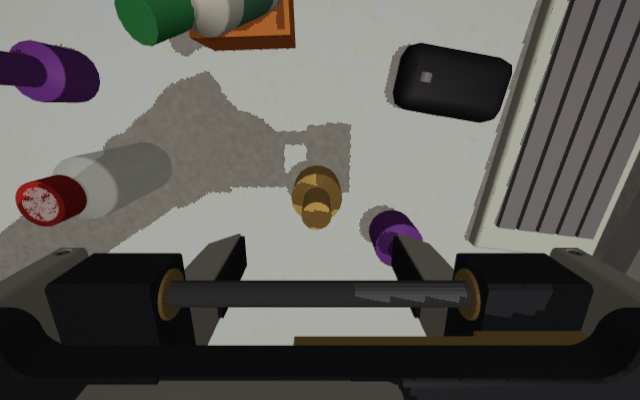

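View pics/t5.png

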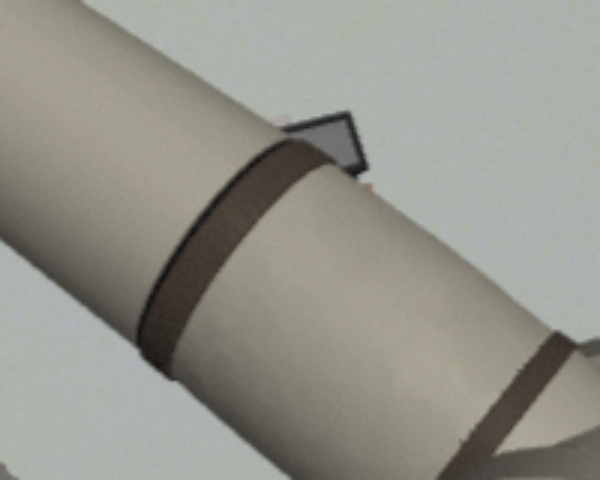

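```bash
python3 -m jog '[{"delta_rot":[0,0,-0.065],"travel":[0,0.1,3],"grip":0.2},{"delta_rot":[0,0,-0.065],"travel":[0,0.1,6],"grip":0.2}]'; python3 -m jog '[{"delta_rot":[0,0,0],"travel":[0,0,0],"grip":0.2}]'
python3 -c "
from h import *
rows([.635,.1695,.08],Rdown(14.3))"
```

```text
clock: 16.18
position: [0.6371, 0.1641, 0.131]
tool_rot: [[0.971, 0.24, 0.002], [0.24, -0.971, -0.001], [0.001, 0.002, -1.0]]
force: [-0.2, -1.1, -0.5]
opening: 0.637
clock: 16.3
position: [0.6351, 0.1636, 0.1291]
tool_rot: [[0.971, 0.24, -0.003], [0.24, -0.971, -0.003], [-0.004, 0.002, -1.0]]
force: [-0.0, 0.8, 0.7]
opening: 0.603
travel [ 0.15 -0.59  4.91] rot [ 0.002  0.004 -0.007] now [0.6351 0.1636 0.1291] t 16.3
```

```bash
python3 -m jog '[{"delta_rot":[0,0,0],"travel":[0.1,-0.5,1.5],"grip":0.2},{"delta_rot":[0,0,0],"travel":[0.1,-0.5,1.5],"grip":0.2},{"delta_rot":[0,0,0],"travel":[0.1,-0.5,1.5],"grip":0.2}]'
python3 -c "
from h import *
rows([.635,.1695,.08],Rdown(14.3))"
```

```text
clock: 16.68
position: [0.6364, 0.1729, 0.1175]
tool_rot: [[0.97, 0.244, 0.002], [0.244, -0.97, 0.001], [0.002, -0.0, -1.0]]
force: [0.2, -0.8, -0.2]
opening: 0.599
travel [-0.22  0.29  3.75] rot [-0.    -0.002 -0.003] now [0.6364 0.1729 0.1175] t 16.675
```

```bash
python3 -m jog '[{"delta_rot":[0,0,0],"travel":[-0.1,0.25,2],"grip":0.2},{"delta_rot":[0,0,0],"travel":[-0.1,0.25,3.7],"grip":0.2},{"delta_rot":[0,0,0],"travel":[-0.1,0.25,3.7],"grip":0.2},{"delta_rot":[0,0,0],"travel":[-0.1,0.25,3.7],"grip":0.2}]'
python3 -c "
from h import *
rows([.635,.1695,.08],Rdown(14.3))"
```

```text
clock: 17.18
position: [0.6356, 0.1702, 0.0796]
tool_rot: [[0.97, 0.244, 0.001], [0.244, -0.97, 0.001], [0.001, -0.001, -1.0]]
force: [0.0, 0.2, 0.1]
opening: 0.603
travel [-0.08  0.05 -0.04] rot [-0.001 -0.001 -0.003] now [0.6356 0.1702 0.0796] t 17.175
```

Well centred; close and lift.

```bash
python3 -m jog '[{"delta_rot":[0,0,0],"travel":[0,0,0],"grip":-1},{"delta_rot":[0,0,0],"travel":[0,0,0],"grip":-1},{"delta_rot":[0,0,0],"travel":[0,0,0],"grip":-1},{"delta_rot":[0,0,0],"travel":[0,0,0],"grip":-1},{"delta_rot":[0,0,0],"travel":[0,0,-2],"grip":-1},{"delta_rot":[0,0,0],"travel":[0,0,-6],"grip":-1},{"delta_rot":[0,0,0],"travel":[0,0,-11],"grip":-1},{"delta_rot":[0,0,0],"travel":[0,0,-13],"grip":-1}]'
python3 -c "
from h import *
rows([*case(-.055,0.027),.21],Rdown(14.3))"
```

```text
clock: 18.18
position: [0.6365, 0.1708, 0.2132]
tool_rot: [[0.97, 0.244, 0.005], [0.244, -0.97, 0.002], [0.005, -0.001, -1.0]]
force: [1.5, 0.6, -7.2]
opening: 0.261
travel [-26.91  37.28   0.14] rot [-0.001 -0.005 -0.003] now [0.6365 0.1708 0.2132] t 18.175
```

```bash
python3 -m jog '[{"delta_rot":[0,0,0],"travel":[-3,4,0],"grip":-1},{"delta_rot":[0,0,0],"travel":[-6.5,9,0],"grip":-1},{"delta_rot":[0,0,0],"travel":[-10,14,0],"grip":-1},{"delta_rot":[0,0,0],"travel":[-13.5,19,0],"grip":-1},{"delta_rot":[0,0,0],"travel":[-17,24,0],"grip":-1},{"delta_rot":[0,0,0],"travel":[-20.5,29,0],"grip":-1},{"delta_rot":[0,0,0],"travel":[-24,33.5,0],"grip":-1},{"delta_rot":[0,0,0],"travel":[-26.2,36.4,0],"grip":-1}]'
python3 -m jog '[{"delta_rot":[0,0,0],"travel":[-0.7,0.9,0],"grip":-1},{"delta_rot":[0,0,0],"travel":[-0.7,0.9,0],"grip":-1},{"delta_rot":[0,0,0],"travel":[-0.7,0.9,0],"grip":-1}]'
python3 -c "
from h import *
rows([*case(-.055,0.027),.0865],Rdown(14.3))
s=ctrl.sense()
p,d=ctrl.grab_frame('wrist');cv2.imwrite('pics/w6.png',p)
p,d=ctrl.grab_frame('scene');cv2.imwrite('pics/s6.png',cv2.resize(p[100:340,50:370],None,fx=2.4,fy=2.4))
P=world('scene',d.astype(float));M=np.array([[np.cos(CA),-np.sin(CA)],[np.sin(CA),np.cos(CA)]])
l=(P[...,:2]-CC)@M
m=(P[...,2]>.072)&(P[...,2]<.079)&(abs(l[...,0])<.09)&(abs(l[...,1])<.09)&(l[...,0]<.027);q=l[m]; print('block',cv2.minAreaRect((q*1000).astype(np.float32)))
"
```

```text
clock: 19.18
position: [0.4673, -0.2506, 0.2081]
tool_rot: [[0.971, 0.24, -0.002], [0.24, -0.971, -0.0], [-0.002, -0.0, -1.0]]
force: [1.3, 0.1, -8.4]
opening: 0.26
clock: 19.55
position: [0.4661, -0.2556, 0.2093]
tool_rot: [[0.969, 0.246, 0.001], [0.246, -0.969, 0.001], [0.002, -0.001, -1.0]]
force: [-0.4, 0.6, -7.1]
opening: 0.262
travel [-0.    0.1  12.28] rot [-0.001 -0.002 -0.001] now [ 0.4661 -0.2556  0.2093] t 19.55
block ((-29.217741012573242, -27.064069747924805), (50.057334899902344, 100.34461975097656), 89.99807739257812)
```

View pics/w6.png

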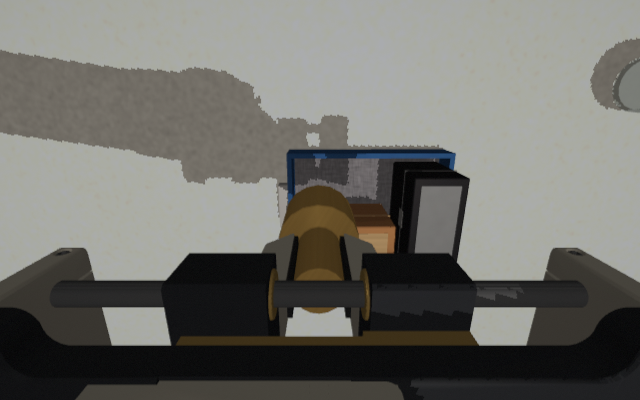

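View pics/s6.png

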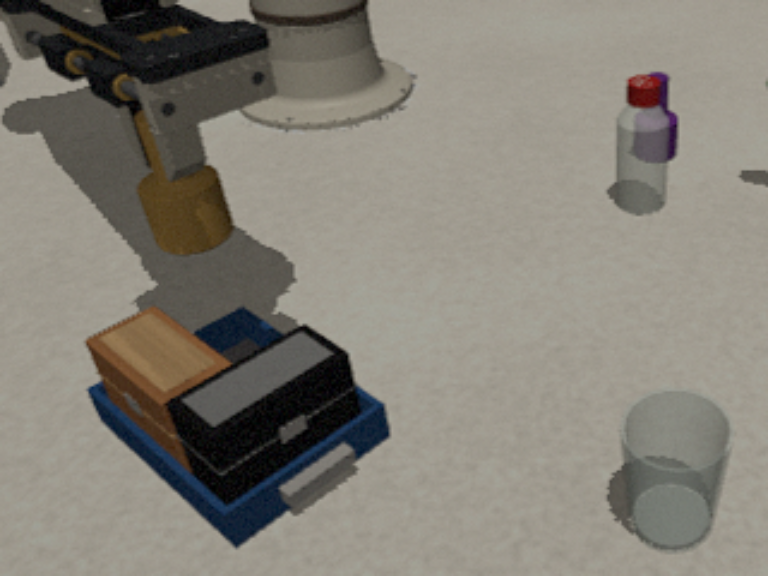

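```bash
python3 -m jog '[{"delta_rot":[0,0,0],"travel":[0,0,3],"grip":-1},{"delta_rot":[0,0,0],"travel":[0,0,6],"grip":-1},{"delta_rot":[0,0,0],"travel":[0,0,8],"grip":-1},{"delta_rot":[0,0,0],"travel":[0,0,9],"grip":-1},{"delta_rot":[0,0,0],"travel":[0,0,9],"grip":-1}]'
python3 -c "
from h import *
rows([*case(-.055,0.0275),.085],Rdown(14.3))"
```

```text
clock: 20.27
position: [0.4659, -0.257, 0.1192]
tool_rot: [[0.97, 0.244, 0.001], [0.244, -0.97, 0.001], [0.001, -0.001, -1.0]]
force: [-0.1, 0.2, -7.7]
opening: 0.26
travel [ 0.07 -0.09  3.42] rot [-0.001 -0.001 -0.003] now [ 0.4659 -0.257   0.1192] t 20.275
```

```bash
python3 -m jog '[{"delta_rot":[0,0,0],"travel":[0.07,-0.08,1.5],"grip":-1},{"delta_rot":[0,0,0],"travel":[0.07,-0.08,2.7],"grip":-1},{"delta_rot":[0,0,0],"travel":[0.07,-0.08,3.2],"grip":-1},{"delta_rot":[0,0,0],"travel":[0.07,-0.08,3.4],"grip":-1},{"delta_rot":[0,0,0],"travel":[0.07,-0.08,3.4],"grip":-1}]'
python3 -c "
from h import *
rows([*case(-.055,0.0275),.0845],Rdown(14.3))"
```

```text
clock: 20.9
position: [0.4666, -0.2565, 0.0855]
tool_rot: [[0.97, 0.244, 0.002], [0.244, -0.97, 0.0], [0.002, -0.0, -1.0]]
force: [0.0, 0.3, -7.6]
opening: 0.258
travel [-0.01 -0.05  0.1 ] rot [-0.    -0.002 -0.003] now [ 0.4666 -0.2565  0.0855] t 20.9
```

```bash
python3 -m jog '[{"delta_rot":[0,0,0],"travel":[0,0,0.12],"grip":-1},{"delta_rot":[0,0,0],"travel":[0,0,0.12],"grip":-1},{"delta_rot":[0,0,0],"travel":[0,0,0.12],"grip":0.2},{"delta_rot":[0,0,0],"travel":[0,0,0.12],"grip":0.2},{"delta_rot":[0,0,0],"travel":[0,0,0.12],"grip":0.2},{"delta_rot":[0,0,0],"travel":[0,0,-4],"grip":0.2},{"delta_rot":[0,0,0],"travel":[0,0,-9],"grip":0.2},{"delta_rot":[0,0,0],"travel":[0,0,-14],"grip":0.2}]'
python3 - <<'E'
from h import *
s=ctrl.sense();print(s['joint_pos'].round(2))
g={}
for n in("top","scene"):
    p,d=ctrl.grab_frame(n);P=world(n,d.astype(float));cv2.imwrite(f"pics/{n}7.png",p);np.save(f"pics/P{n}7.npy",P)
    hsv=cv2.cvtColor(p,cv2.COLOR_BGR2HSV)
    near=(np.hypot(P[...,0]-.51,P[...,1]-.29)<.1)&(P[...,2]>.02)&(d>0)
    gr=near&(abs(hsv[...,0].astype(int)-70)<20)&(hsv[...,1]>100)
    q=P[gr];print(n,"green",len(q),q.min(0),q.max(0))
    cap=q[q[:,2]>.095];print("cap",len(cap),cap.mean(0))
    g[n]=(near,P)
    o=near&(hsv[...,0]<14)&(hsv[...,1]>150);q=P[o];q=q[(q[:,2]>.05)&(q[:,2]<.066)];print("bin rim",cv2.minAreaRect((q[:,:2]*1000).astype(np.float32)))
E
```

```text
clock: 21.9
position: [0.4661, -0.2564, 0.2267]
tool_rot: [[0.97, 0.244, 0.001], [0.244, -0.97, 0.001], [0.001, -0.001, -1.0]]
force: [0.5, -1.1, 0.9]
opening: 0.603
[ 1.41  0.64 -1.3   1.86  0.68  1.18  0.12]
top green 168 [0.49494732 0.2694024  0.04367268] [0.55931388 0.35205708 0.13758356]
cap 159 [0.5094596  0.28409524 0.1273582 ]
bin rim ((539.3062133789062, 331.1182861328125), (78.347412109375, 77.80642700195312), 12.033991813659668)
scene green 269 [0.49647843 0.2701274  0.04901563] [0.56475842 0.34324829 0.1363567 ]
cap 174 [0.51800693 0.28325331 0.12097803]
bin rim ((541.7378540039062, 333.11932373046875), (79.69156646728516, 81.8097915649414), 12.033586502075195)
```

```bash
cat > fit.py <<'E'
from h import *
from scipy.optimize import least_squares
prof=np.array([[0,0],[0,21],[4,25],[85,25],[101,12],[108,12],[108,15],[140,15],[140,0]])/1000.
def dist(t,r):
    best=np.full(len(t),9.)
    for a,b in zip(prof[:-1],prof[1:]):
        ab=b-a;w=np.stack([t,r],1)-a;k=np.clip(w@ab/(ab@ab),0,1)
        best=np.minimum(best,np.linalg.norm(w-k[:,None]*ab,axis=1))
    return best
def fit(Q,x0):
    def f(x):
        a=np.array([np.sin(x[3])*np.cos(x[4]),np.sin(x[3])*np.sin(x[4]),np.cos(x[3])])
        w=Q-x[:3];t=w@a;r=np.linalg.norm(w-t[:,None]*a,axis=1)
        return dist(t,r)
    return least_squares(f,x0,loss="soft_l1",f_scale=.002)
E
python3 - <<'E'
from fit import *
A=[]
for n,off in(("top",.0015),("scene",0)):
    p=cv2.imread(f"pics/{n}7.png");P=np.load(f"pics/P{n}7.npy").copy();P[...,2]+=off
    hsv=cv2.cvtColor(p,cv2.COLOR_BGR2HSV)
    c=np.array([.5405,.332]);e=np.radians(12);R=np.array([[np.cos(e),-np.sin(e)],[np.sin(e),np.cos(e)]])
    l=(P[...,:2]-c)@R
    inside=(np.abs(l)<.033).all(-1)&(P[...,2]>.015)
    above=(P[...,2]>.068)&(np.hypot(P[...,0]-.51,P[...,1]-.29)<.09)
    white_green=~((hsv[...,0]<16)&(hsv[...,1]>120))
    A.append(P[(inside|above)&white_green&(P[...,2]<.16)])
    print(n,len(A[-1]))
for Q,nm in((A[0],"top"),(A[1],"scene"),(np.vstack(A),"both")):
    r=fit(Q,[.565,.37,.02,np.radians(35),np.radians(57+180)])
    x=r.x;a=np.array([np.sin(x[3])*np.cos(x[4]),np.sin(x[3])*np.sin(x[4]),np.cos(x[3])])
    print(nm,"foot",x[:3].round(4),"tilt",np.degrees(x[3:]).round(1),"cap124",(x[:3]+.124*a).round(4),"rms",np.sqrt((r.fun**2).mean()).round(4))
E
```

```text
top 561
scene 654
top foot [0.5509 0.3501 0.0149] tilt [ 35.6 237.8] cap124 [0.5124 0.2891 0.1158] rms 0.0011
scene foot [0.5509 0.3519 0.0152] tilt [ 35.4 237.4] cap124 [0.5122 0.2913 0.1162] rms 0.0011
both foot [0.5511 0.3503 0.0146] tilt [ 35.  236.7] cap124 [0.512  0.2908 0.1161] rms 0.0012
```

View pics/top7.png

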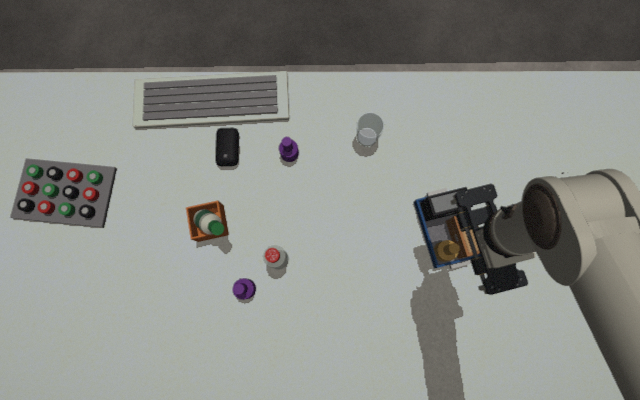

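View pics/scene7.png

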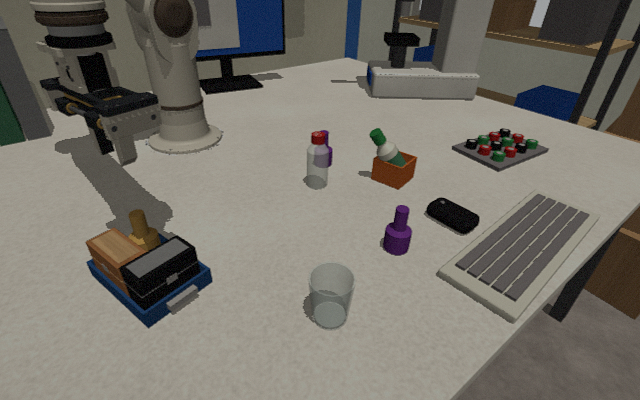

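```bash
cat >> h.py <<'E'
def Rtilt(tilt,az,yaw):
    t,a=np.radians([tilt,az]);z=-np.array([np.sin(t)*np.cos(a),np.sin(t)*np.sin(a),np.cos(t)])
    x=np.array([np.cos(np.radians(yaw)),np.sin(np.radians(yaw)),0]);x-=x@z*z;x/=np.linalg.norm(x)
    return np.stack([x,np.cross(z,x),z],1)
E
python3 -c "
from h import *
R=Rtilt(30,237,-33);print(R.round(3))
rows([.4824,.2448,.25],R)"
```

```text
[[ 0.839 -0.472  0.272]
 [-0.545 -0.726  0.419]
 [-0.    -0.5   -0.866]]
travel [ 13.51 -48.33  -2.11] rot [0.495 0.206 0.805] now [ 0.4694 -0.2569  0.2303] t 22.0
```

```bash
python3 -m jog '[{"delta_rot":[0.05,0.02,0.08],"travel":[1.5,-5,-2],"grip":0.2},{"delta_rot":[0.12,0.05,0.2],"travel":[3.3,-11,-2],"grip":0.2},{"delta_rot":[0.2,0.08,0.33],"travel":[4.8,-17,-2],"grip":0.2},{"delta_rot":[0.28,0.12,0.46],"travel":[6.5,-23,-2],"grip":0.2},{"delta_rot":[0.36,0.15,0.6],"travel":[8.2,-29,-2],"grip":0.2},{"delta_rot":[0.44,0.18,0.72],"travel":[9.9,-35,-2],"grip":0.2},{"delta_rot":[0.495,0.206,0.805],"travel":[11.6,-41,-2],"grip":0.2},{"delta_rot":[0.495,0.206,0.805],"travel":[13.2,-46,-2],"grip":0.2}]'
python3 -c "
from h import *
s=ctrl.sense();print(s['joint_pos'].round(2))
R=Rtilt(30,237,-33)
rows([.4824,.2448,.2114],R)"
```

```text
clock: 23.0
position: [0.4806, 0.2223, 0.2443]
tool_rot: [[0.838, -0.478, 0.265], [-0.546, -0.724, 0.422], [-0.01, -0.498, -0.867]]
force: [-0.0, -0.8, -0.2]
opening: 0.602
[ 0.93  0.34 -1.35  2.18  0.04  0.46 -0.95]
travel [-1.04 -0.08  3.85] rot [ 0.002  0.008 -0.007] now [0.4806 0.2223 0.2443] t 23.0
```

```bash
python3 -m jog '[{"delta_rot":[0,0.006,-0.007],"travel":[-1,0,2],"grip":0.2},{"delta_rot":[0,0.006,-0.007],"travel":[-1,0,3.8],"grip":0.2},{"delta_rot":[0,0.006,-0.007],"travel":[-1,0,3.8],"grip":0.2},{"delta_rot":[0,0.006,-0.007],"travel":[-1,0,3.8],"grip":0.2}]'
python3 - <<'E'
from fit import *
R=Rtilt(30,237,-33)
rows([.5096,.2867,.1248],R)
s=ctrl.sense();p,d=ctrl.grab_frame('wrist');cv2.imwrite('pics/w8.png',p)
P=world('wrist',d.astype(float),s);hsv=cv2.cvtColor(p,cv2.COLOR_BGR2HSV)
m=(P[...,2]>.068)&(d>0)&(np.hypot(P[...,0]-.52,P[...,1]-.3)<.09)&~((hsv[...,0]<16)&(hsv[...,1]>120))&(P[...,2]<.14)
Q=P[m][::10];print(len(Q))
r=fit(Q,[.551,.3505,.0148,np.radians(35),np.radians(237)]);x=r.x;a=np.array([np.sin(x[3])*np.cos(x[4]),np.sin(x[3])*np.sin(x[4]),np.cos(x[3])])
print("foot",x[:3].round(4),"tilt",np.degrees(x[3:]).round(1),"cap128",(x[:3]+.128*a).round(4),"rms",np.sqrt((r.fun**2).mean()).round(4))
E
```

```text
clock: 23.5
position: [0.4836, 0.2432, 0.2129]
tool_rot: [[0.841, -0.469, 0.27], [-0.542, -0.728, 0.419], [0.0, -0.499, -0.867]]
force: [0.5, -0.5, -0.1]
opening: 0.605
travel [-1.700e-01  1.000e-02  1.016e+01] rot [0.001 0.002 0.003] now [0.4836 0.2432 0.2129] t 23.5
287
foot [0.551  0.3515 0.0157] tilt [ 35.6 237.5] cap128 [0.511  0.2886 0.1198] rms 0.0004
```

View pics/w8.png

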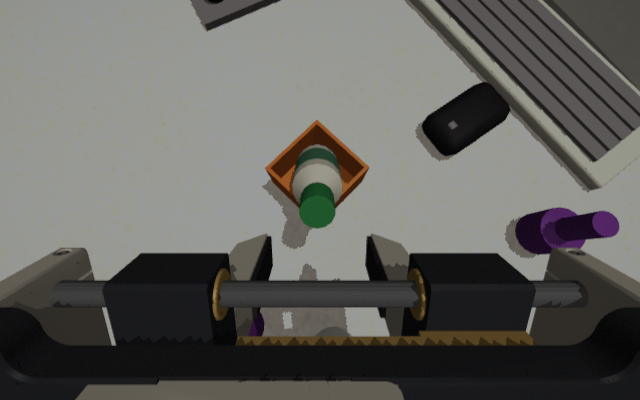

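```bash
python3 -m jog '[{"delta_rot":[0,0,0],"travel":[-0.1,0,4],"grip":0.2},{"delta_rot":[0,0,0],"travel":[-0.1,0,7.5],"grip":0.2},{"delta_rot":[0,0,0],"travel":[-0.1,0,9.5],"grip":0.2},{"delta_rot":[0,0,0],"travel":[-0.1,0,10.1],"grip":0.2},{"delta_rot":[0,0,0],"travel":[-0.1,0,10.1],"grip":0.2},{"delta_rot":[0,0,0],"travel":[-0.1,0,10.1],"grip":0.2}]'
python3 - <<'E'
from h import *
rows([.5095,.2865,.1248],Rtilt(30,237,-33))
E
```

```text
clock: 24.3
position: [0.5108, 0.2854, 0.1258]
tool_rot: [[0.84, -0.47, 0.272], [-0.543, -0.728, 0.419], [0.001, -0.5, -0.866]]
force: [-0.3, 0.2, -0.3]
opening: 0.596
travel [-0.17  0.03  0.1 ] rot [0.001 0.    0.002] now [0.5108 0.2854 0.1258] t 24.3
```

```bash
python3 -m jog '[{"delta_rot":[0,0,0],"travel":[-0.15,0,0],"grip":-1},{"delta_rot":[0,0,0],"travel":[-0.15,0,0],"grip":-1},{"delta_rot":[0,0,0],"travel":[-0.15,0,0],"grip":-1},{"delta_rot":[0,0,0],"travel":[-0.15,0,0],"grip":-1}]'
python3 - <<'E'
from h import *
s=ctrl.sense();R0=s["tool_rot"]
a=np.array([np.sin(np.radians(35.3))*np.cos(np.radians(237.3)),np.sin(np.radians(35.3))*np.sin(np.radians(237.3)),np.cos(np.radians(35.3))])
print(s["opening"],s["force"],"a in tool",R0.T@a,"up in tool",R0.T@[0,0,1])
rows(s["position"]+.1*a+[0,0,.06],Rtilt(30,237,-33))
E
```

```text
clock: 24.8
position: [0.5092, 0.2869, 0.1255]
tool_rot: [[0.84, -0.469, 0.271], [-0.542, -0.729, 0.419], [0.001, -0.499, -0.867]]
force: [-0.8, -0.5, 1.4]
opening: 0.323
0.3228691412394681 [-0.78755733 -0.54218752  1.38649199] a in tool [ 0.00185904  0.0933252  -0.99563394] up in tool [ 0.00089857 -0.49916901 -0.86650418]
travel [  0.02  -2.06 -15.16] rot [0.001 0.001 0.003] now [0.5092 0.2869 0.1255] t 24.8
```

```bash
python3 -m jog '[{"delta_rot":[0,0,0],"travel":[0,0.05,-1],"grip":-1},{"delta_rot":[0,0,0],"travel":[0,0.15,-2.5],"grip":-1},{"delta_rot":[0,0,0],"travel":[0,0.25,-4.5],"grip":-1}]'
python3 - <<'E'
from h import *
s=ctrl.sense();print(s["opening"],s["force"],s["position"])
E
```

```text
clock: 25.18
position: [0.4949, 0.266, 0.1629]
tool_rot: [[0.841, -0.469, 0.269], [-0.541, -0.729, 0.419], [-0.0, -0.498, -0.867]]
force: [0.4, -0.3, -1.6]
opening: 0.323
0.32278502177568363 [ 0.40490195 -0.26817694 -1.59533059] [0.49488725 0.26598577 0.16286265]
```

```bash
python3 -m jog '[{"delta_rot":[0,0,0],"travel":[0,0.2,-2.5],"grip":-1},{"delta_rot":[0,0,0],"travel":[0,0.3,-5],"grip":-1},{"delta_rot":[0,0,0],"travel":[0,-0.5,-8],"grip":-1},{"delta_rot":[0,0,0],"travel":[0,-3,-11],"grip":-1},{"delta_rot":[0,0,0],"travel":[0,-3,-11],"grip":-1}]'
python3 - <<'E'
from fit import *
s=ctrl.sense();print(s["opening"],s["force"],s["position"],s["joint_pos"].round(2))
p,d=ctrl.grab_frame('wrist');cv2.imwrite('pics/w9.png',p)
p,d=ctrl.grab_frame('scene');cv2.imwrite('pics/s9.png',cv2.resize(p[50:300,200:500],None,fx=2.4,fy=2.4))
p,d=ctrl.grab_frame('top');cv2.imwrite('pics/t9.png',cv2.resize(p[150:310,150:350],None,fx=3,fy=3))
E
```

```text
clock: 25.8
position: [0.4823, 0.2402, 0.2745]
tool_rot: [[0.838, -0.472, 0.275], [-0.546, -0.727, 0.417], [0.003, -0.5, -0.866]]
force: [-0.6, 0.3, -2.2]
opening: 0.32
0.31971686392454735 [-0.58386129  0.27526846 -2.21938458] [0.48229985 0.24023812 0.27448968] [ 1.    0.41 -1.53  2.14  0.28  0.54 -1.21]
```

View pics/w9.png

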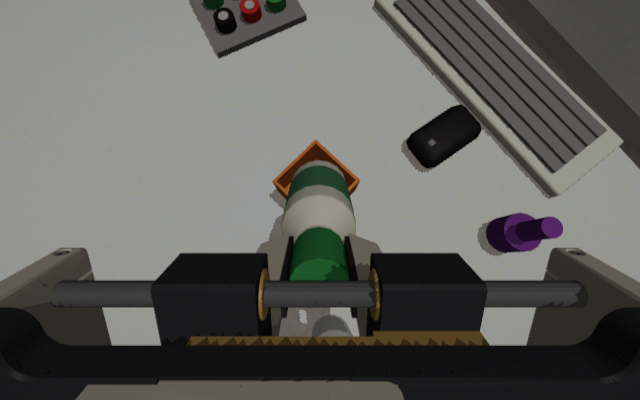

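View pics/s9.png

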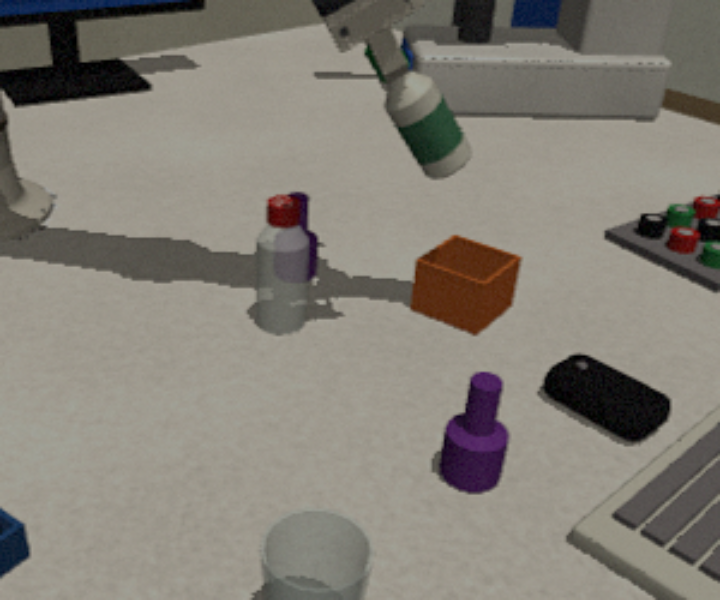

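View pics/t9.png

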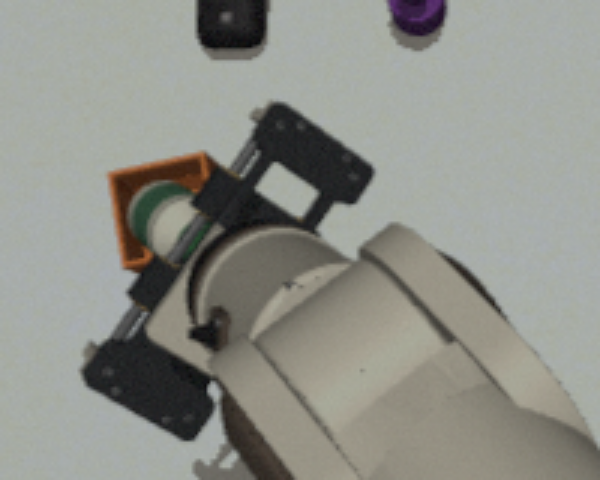

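Run:
```python
from h import *
R=Rtilt(-5.3,237,-33)
rows([.53,.10,.31],R)
rows([*case(0,.0275),.30],R)
```

```text
travel [12.01  6.06 -7.85] rot [-0.613  0.001  0.005] now [0.4784 0.242  0.272 ] t 25.95
travel [ 29.64  32.04 -21.58] rot [-0.613  0.001  0.005] now [0.4784 0.242  0.272 ] t 25.95
```

```bash
python3 -m jog '[{"delta_rot":[0,0,0],"travel":[1,-1,-3],"grip":-1},{"delta_rot":[-0.1,0,0],"travel":[4,0,-5],"grip":-1},{"delta_rot":[-0.2,0,0],"travel":[8,3,-6.5],"grip":-1},{"delta_rot":[-0.32,0,0],"travel":[12,6,-7.9],"grip":-1},{"delta_rot":[-0.44,0,0],"travel":[15,10.5,-10.2],"grip":-1},{"delta_rot":[-0.55,0,0],"travel":[18,15,-12.5],"grip":-1},{"delta_rot":[-0.613,0,0],"travel":[21,19.5,-15],"grip":-1},{"delta_rot":[-0.613,0,0],"travel":[24,24,-17.3],"grip":-1}]'
python3 - <<'E'
from h import *
s=ctrl.sense();print(s["opening"],s["joint_pos"].round(2))
rows([*case(0,.0275),.30],Rtilt(-5.3,237,-33))
E
```

```text
clock: 26.95
position: [0.5225, -0.1339, 0.3021]
tool_rot: [[0.844, -0.534, -0.049], [-0.536, -0.841, -0.076], [-0.001, 0.09, -0.996]]
force: [1.4, 0.3, -2.6]
opening: 0.321
0.32059221400624516 [ 0.97  0.42 -1.05  1.73  0.46  1.28 -0.77]
travel [5.58 9.25 1.04] rot [-0.002  0.     0.01 ] now [ 0.5225 -0.1339  0.3021] t 26.95
```

```bash
python3 -m jog '[{"delta_rot":[0,0,0.005],"travel":[3,4.5,0.3],"grip":-1},{"delta_rot":[0,0,0.005],"travel":[5,8,0.5],"grip":-1},{"delta_rot":[0,0,0.005],"travel":[5.6,9,0.5],"grip":-1},{"delta_rot":[0,0,0.005],"travel":[5.6,9,0.5],"grip":-1},{"delta_rot":[0,0,0.005],"travel":[5.6,9,0.5],"grip":-1}]'
python3 - <<'E'
from fit import *
rows([*case(0,.0275),.20],Rtilt(-5.3,237,-33))
s=ctrl.sense();pos=s["position"]
for n in("scene","wrist","top"):
    s=ctrl.sense();p,d=ctrl.grab_frame(n);P=world(n,d.astype(float),s);cv2.imwrite(f"pics/{n}10.png",p)
    hsv=cv2.cvtColor(p,cv2.COLOR_BGR2HSV)
    up=s["position"][2]
    m=(d>0)&(np.hypot(P[...,0]-pos[0],P[...,1]-pos[1])<.05)&(P[...,2]<up-.035)&(P[...,2]>up-.15)&(hsv[...,2]>30)
    Q=P[m];Q=Q[::max(1,len(Q)//600)];print(n,len(Q))
    if len(Q)<50: continue
    # cartesian tilt parametrisation
    def f(x):
        a=np.array([x[3],x[4],1]);a/=np.linalg.norm(a);w=Q-x[:3];t=w@a;r=np.linalg.norm(w-t[:,None]*a,axis=1);return dist(t,r)
    r=least_squares(f,[pos[0],pos[1],up-.134,0,0],loss="soft_l1",f_scale=.002);x=r.x
    print(" foot",x[:3].round(4),"slope deg",np.degrees(x[3:]).round(1),"rms",np.sqrt((r.fun**2).mean()).round(4), "foot in case",((x[:2]-CC)@np.array([[np.cos(CA),-np.sin(CA)],[np.sin(CA),np.cos(CA)]])).round(4), "tcp-foot",up-x[2])
E
```

```text
clock: 27.58
position: [0.5209, -0.2386, 0.3064]
tool_rot: [[0.84, -0.54, -0.049], [-0.543, -0.837, -0.075], [0.0, 0.09, -0.996]]
force: [1.5, -0.1, -2.8]
opening: 0.316
travel [ 0.1  -0.58 10.63] rot [-0.003 -0.     0.002] now [ 0.5209 -0.2386  0.3064] t 27.575
scene 775
 foot [ 0.5198 -0.238   0.1723] slope deg [-0.1 -0.4] rms 0.0008 foot in case [0.0011 0.0317] tcp-foot 0.13411430811092628
wrist 675
 foot [ 0.5206 -0.2383  0.1727] slope deg [-0.2 -0.4] rms 0.0004 foot in case [0.0019 0.0312] tcp-foot 0.13395548900304624
top 130
 foot [ 0.5203 -0.2403  0.1729] slope deg [-0.6 -0.2] rms 0.0004 foot in case [0.0011 0.0293] tcp-foot 0.13385915089549788
```

View pics/scene10.png

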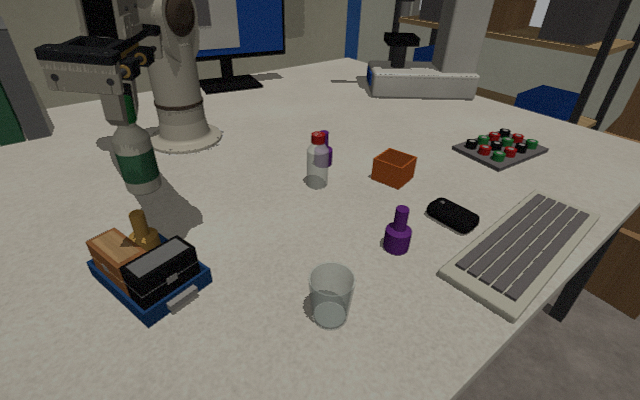

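View pics/wrist10.png

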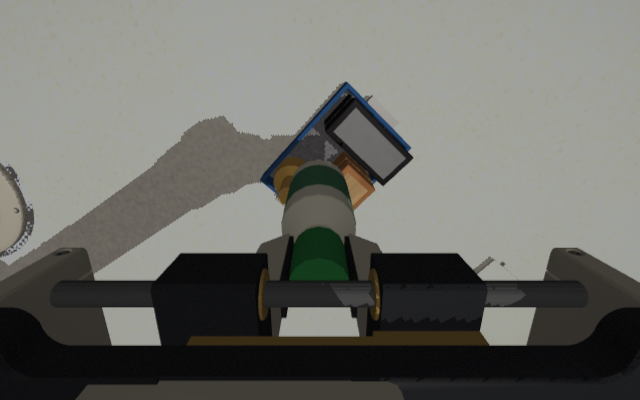

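Run:
```python
from h import *
M=np.array([[np.cos(CA),-np.sin(CA)],[np.sin(CA),np.cos(CA)]])
s=ctrl.sense()
for n in("top","scene","wrist"):
    p,d=ctrl.grab_frame(n);P=world(n,d.astype(float),s)
    l=(P[...,:2]-CC)@M; z=P[...,2]
    near=(d>0)&(abs(l[...,0])<.09)&(abs(l[...,1])<.065)
    q=l[near&(z>.094)&(z<.106)];print(n,"stem",len(q),q.min(0) if len(q) else 0,q.max(0) if len(q) else 0)
    q=l[near&(z>.08)&(z<.092)&(l[...,0]>.0)];print(n,"lens",len(q),(q.min(0),q.max(0)) if len(q) else 0)
    q=l[near&(z>.0725)&(z<.0795)&(l[...,0]<.03)&(l[...,1]<.01)];print(n,"block",len(q),(q.min(0),q.max(0)) if len(q) else 0)
rows([*case(0.000,.0275),.20],Rtilt(-5,237,-33))
```

```text
top stem 94 [-0.06730507  0.01642202] [-0.04338494  0.03949392]
top lens 678 (array([ 0.02888453, -0.05329296]), array([0.07848895, 0.04739285]))
top block 72 (array([-0.08100171, -0.02654734]), array([-0.05636068, -0.00197589]))
scene stem 145 [-0.06678862  0.01643676] [-0.04031504  0.04014086]
scene lens 1636 (array([ 0.02934713, -0.05194537]), array([0.08190915, 0.04831245]))
scene block 1322 (array([-0.08025439, -0.05225015]), array([ 0.02059941, -0.00208797]))
wrist stem 164 [-0.06534218  0.02509278] [-0.04352278  0.04200258]
wrist lens 3615 (array([ 0.03008166, -0.05065338]), array([0.08007666, 0.04903578]))
wrist block 726 (array([-0.0179452 , -0.05057216]), array([ 0.02032083, -0.00054779]))
travel [-0.   -0.78 10.67] rot [ 0.003 -0.001 -0.   ] now [ 0.5206 -0.2408  0.3069] t 27.875
```

```bash
python3 -m jog '[{"delta_rot":[0.003,0,0],"travel":[0,0,3],"grip":-1},{"delta_rot":[0.003,0,0],"travel":[0,-0.36,5.5],"grip":-1},{"delta_rot":[0.003,0,0],"travel":[0,-0.36,6],"grip":-1},{"delta_rot":[0.003,0,0],"travel":[0,-0.36,6],"grip":-1},{"delta_rot":[0.003,0,0],"travel":[0,-0.36,6],"grip":-1}]'
python3 - <<'E'
from h import *
rows([*case(0.000,.028),.14],Rtilt(-5,237,-33))
rows([*case(0.000,.028),.246],Rtilt(-5,237,-33))
E
```

```text
clock: 28.5
position: [0.5203, -0.2431, 0.2479]
tool_rot: [[0.838, -0.544, -0.045], [-0.546, -0.835, -0.074], [0.003, 0.087, -0.996]]
force: [0.1, 0.0, -3.0]
opening: 0.324
travel [-0.15 -1.01 10.74] rot [-0.    -0.003 -0.002] now [ 0.5203 -0.2431  0.2479] t 28.5
travel [-0.13 -0.08  0.18] rot [-0.    -0.003 -0.002] now [ 0.5203 -0.2431  0.2479] t 28.5
```

```bash
python3 -m jog '[{"delta_rot":[0,0,0],"travel":[-0.13,-0.28,2],"grip":-1},{"delta_rot":[0,0,0],"travel":[-0.13,-0.45,4],"grip":-1},{"delta_rot":[0,0,0],"travel":[-0.13,-0.63,6],"grip":-1},{"delta_rot":[0,0,0],"travel":[-0.13,-0.77,7.5],"grip":-1},{"delta_rot":[0,0,0],"travel":[-0.13,-0.85,8.5],"grip":-1},{"delta_rot":[0,0,0],"travel":[-0.13,-0.9,9.3],"grip":-1},{"delta_rot":[0,0,0],"travel":[-0.13,-0.95,9.9],"grip":-1},{"delta_rot":[0,0,0],"travel":[-0.13,-0.95,9.9],"grip":-1}]'
python3 - <<'E'
from h import *
rows([*case(0.000,.028),.139],Rtilt(-5,237,-33))
E
```

```text
clock: 29.5
position: [0.5188, -0.2417, 0.147]
tool_rot: [[0.838, -0.544, -0.047], [-0.546, -0.835, -0.074], [0.001, 0.088, -0.996]]
force: [0.3, 0.2, -1.4]
opening: 0.323
travel [ 0.07 -0.1   0.8 ] rot [ 0.    -0.    -0.002] now [ 0.5188 -0.2417  0.147 ] t 29.5
```

```bash
python3 -m jog '[{"delta_rot":[0,0,0],"travel":[0.05,-0.05,0.4],"grip":-1},{"delta_rot":[0,0,0],"travel":[0.05,-0.08,0.7],"grip":-1},{"delta_rot":[0,0,0],"travel":[0.05,-0.08,0.8],"grip":-1},{"delta_rot":[0,0,0],"travel":[0.05,-0.08,0.8],"grip":-1}]'
python3 - <<'E'
from h import *
rows([*case(0.000,.028),.139],Rtilt(-5,237,-33))
E
```

```text
clock: 30.0
position: [0.5195, -0.2419, 0.1392]
tool_rot: [[0.838, -0.544, -0.047], [-0.546, -0.835, -0.074], [0.001, 0.087, -0.996]]
force: [1.0, 1.4, -2.2]
opening: 0.319
travel [ 0.01 -0.01  0.02] rot [ 0.    -0.001 -0.002] now [ 0.5195 -0.2419  0.1392] t 30.0
```

```bash
python3 -m jog '[{"delta_rot":[0,0,0],"travel":[0,0,0],"grip":0.2},{"delta_rot":[0,0,0],"travel":[0,0,0],"grip":0.2},{"delta_rot":[0,0,0],"travel":[0,0,0],"grip":0.2},{"delta_rot":[0,0,0],"travel":[0,0,-2],"grip":0.2},{"delta_rot":[0,0,0],"travel":[0,0,-6],"grip":0.2},{"delta_rot":[0,0,0],"travel":[0,0,-12],"grip":0.2},{"delta_rot":[0,0,0],"travel":[-5,-5,-15],"grip":0.2},{"delta_rot":[0,0,0],"travel":[-10,-10,-15],"grip":0.2}]'
python3 - <<'E'
from fit import *
M=np.array([[np.cos(CA),-np.sin(CA)],[np.sin(CA),np.cos(CA)]])
for n in("top","scene","wrist"):
    s=ctrl.sense();p,d=ctrl.grab_frame(n);P=world(n,d.astype(float),s);cv2.imwrite(f"pics/{n}11.png",p)
    if n=="scene": cv2.imwrite("pics/s11.png",cv2.resize(p[130:340,60:260],None,fx=2.8,fy=2.8))
    l=(P[...,:2]-CC)@M; z=P[...,2];near=(d>0)&(abs(l[...,0])<.09)&(abs(l[...,1])<.065)
    Q=P[near&(z>.103)&(z<.16)]
    if len(Q)>40:
        def f(x):
            a=np.array([x[3],x[4],1]);a/=np.linalg.norm(a);w=Q-x[:3];t=w@a;r=np.linalg.norm(w-t[:,None]*a,axis=1);return dist(t,r)
        r=least_squares(f,[.5195,-.242,.005,0,0],loss="soft_l1",f_scale=.002);x=r.x
        print(n,"bottle foot",(x[:2]-CC)@M,x[2],"slope",np.degrees(x[3:]).round(1),"rms",np.sqrt((r.fun**2).mean()))
    for nm,lo,hi,c in(("lens",.079,.09,l[...,0]>.028),("block",.0725,.0795,(l[...,0]<.028)&(l[...,1]<.0)),("stem",.094,.103,l[...,0]<-.03)):
        m=near&(z>lo)&(z<hi)&c
        if m.sum()>30: print(n,nm,m.sum(),l[m].min(0).round(4),l[m].max(0).round(4),"z",np.median(z[m]).round(4))
E
```

```text
clock: 31.0
position: [0.503, -0.1123, 0.2833]
tool_rot: [[0.837, -0.546, -0.041], [-0.547, -0.834, -0.075], [0.006, 0.085, -0.996]]
force: [0.2, 1.2, -0.4]
opening: 0.605
scene bottle foot [-0.00104392  0.02884761] 0.005248289044515563 slope [0.  0.1] rms 0.0007224879778069383
scene lens 1689 [ 0.0294 -0.0521] [0.0812 0.0483] z 0.0853
scene block 1334 [-0.08   -0.0521] [ 0.0208 -0.0016] z 0.0773
scene stem 107 [-0.0689  0.0164] [-0.0415  0.0376] z 0.0996
wrist lens 2694 [ 0.0296 -0.0514] [0.0796 0.049 ] z 0.0858
wrist block 56 [ 0.0068 -0.0134] [ 0.0195 -0.0008] z 0.0766
wrist stem 196 [-0.0634  0.0207] [-0.0421  0.042 ] z 0.1002
```

View pics/s11.png

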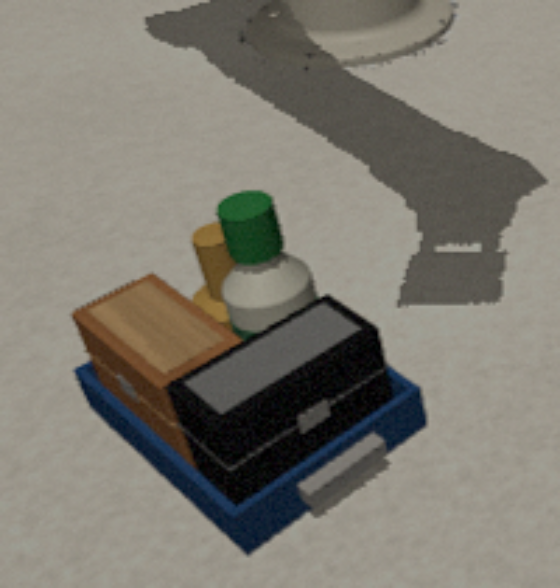

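View pics/top11.png

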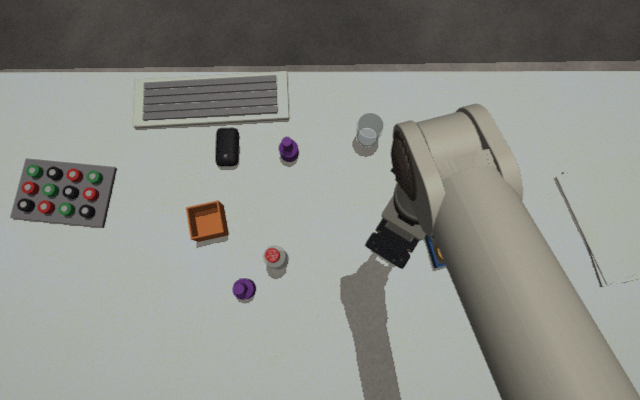

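View pics/wrist11.png

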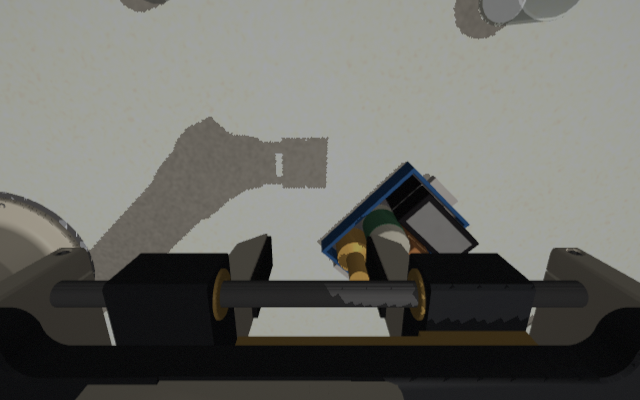

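```bash
python3 -m jog '[{"delta_rot":[0,0,0],"travel":[0,0,-2],"grip":0.2},{"delta_rot":[0,0,0],"travel":[0,0,-2],"grip":0.2},{"delta_rot":[0,0,0],"travel":[0,0,-2],"grip":0.2}]'; python3 -c "
from bench import ctrl
print(ctrl.sign_off())"
```

```text
clock: 31.52
position: [0.5026, -0.1135, 0.2998]
tool_rot: [[0.837, -0.546, -0.047], [-0.548, -0.833, -0.074], [0.001, 0.087, -0.996]]
force: [0.1, -0.3, -0.4]
opening: 0.602
the job is handed in; nothing more can be done
None
```

All four things are packed upright in the blue case, and I handed the job in at 31.5 s. No verdict was reported.

I set them down in this order:
- **Lens box:** across the +x end of the case. I first turned it towards a heading where two joints (3 and 7) reached the ends of their range. I stopped, lifted it and used the half-turn heading instead, with no effect on the placing.
- **Wooden box:** along the −y wall.
- **Brass weight:** gripped by its stem, set at about (−55, 28) mm in the case frame.
- **Bottle:** gripped by its cap, drawn out of the bin along its own axis, turned upright and set at about (−1, 29) mm.

**Last checks**, from the scene and wrist cameras:
- **Heights:** box tops at about 85 and 77 mm and the stem top at 100 mm fit things standing on the case floor. The bottle foot at 5 mm does too.
- **Tilt:** the bottle leaned about 0.1°. The others looked upright in the pictures, but I did not measure their tilt.
- **Position:** everything is inside the walls, with gaps of a few millimetres.
- **Agreement:** the scene and wrist cameras agreed to within about 2 mm where both saw a flat top. For the weight's stem they differed by up to about 6 mm at its edges, because each saw only part of it. The arm hid the case from the top camera in this last look, so it could not confirm.
- **Bystanders:** the wash bottle, beaker and mouse look unmoved in the last top picture, judged by eye only.
- **Release:** the gripper was open and clear of everything, and the wrist force was near zero.

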